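Load bars in the V-groove fixture and lock the keeper with the square-socket handle

TASK

Lay every brass bar that is on the table in a V-groove of the fixture, one bar to a groove, and push each along its groove, gently, under the raised keeper until its end is against the stop plate. Put the red handle squarely onto the square spindle, fully down, and only when all the bars are home turn it clockwise as far as it goes to lower the keeper over the bars. Leave the handle on the spindle, and do not disturb the ink pots, tape roll, carving tool and paint tube.

Things in the scene. Friction and masses are not known exactly. Their poses are not given: they have to be found in the camera images.
- bar_fixture: grey and blue fixture, fixed to the table: base plate 200 x 186 mm (x -78 to +122 mm) with three parallel V-grooves along its x axis. Origin on the table under the middle of the grooves; x points along the grooves to the stop plate, z up. The grooves lie at y = +50, 0 and -50 mm and run from x = -65 mm (open end) to the stop plate's face at x = +65 mm; block top 24.5 mm high
- groove_0_home (a point): where the centre of a bar lies when it is home in the groove at y = +50 mm (x = +20 mm in the fixture frame, 25.3 mm high; its top is then 33.3 mm high). 90 degree V, apex 14 mm above the table, 21 mm wide at the top, so that a bar let down within 8 mm of the middle finds its own place
- groove_1_home (a point): the same for the middle groove, y = 0
- groove_2_home (a point): the same for the groove at y = -50 mm
- stop_plate: dark steel stop plate across the far end of the grooves, top 38 mm high; part of the fixture, same frame as bar_fixture. More than 40 N on it is too hard a push
- keeper_mid (a point): middle of the underside of the keeper, a flat aluminium bar over all grooves from x = +36 to +54 mm of the fixture, 10 mm thick; raised, its underside is 42.5 mm high (9 mm clear of the bars); lowered, 34.5 mm (1 mm clear, so that a bar can still be pushed under it along its groove). Its two guide posts, 10 mm thick, 68 mm high, stand at x = +45, y = +-87 mm of the fixture
- spindle_seat (a point): on the axis of the upright square brass spindle (at x = +100, y = 0 of the fixture), on the round shoulder (40 mm across, 62 mm above the table) where the handle's foot rests; the square is 14 mm across, rises 18 mm above this point and tapers to 9 mm over its last 3.5 mm. The axes of this frame turn with the square (its flats face x and y)
- spindle (a joint): turn of the spindle, rad, 0 to 1.3, growing clockwise seen from above; starts near 0 (keeper raised) and 1.3 is the end stop (keeper lowered 8 mm); stiff (0.12 N m), stays where it is left; the handle has 0.1 rad or so of play on the square either way
- bar_0_mid (a point): octagonal solid brass bar, 90 mm long, 16 mm across the flats, lying flat on one flat; this point is its centre (8 mm above what it lies on), its x axis runs along the bar; 100 g or so; two or three such bars are present, an absent one reads None
- bar_1_mid (a point): octagonal solid brass bar, 90 mm long, 16 mm across the flats, lying flat on one flat; this point is its centre (8 mm above what it lies on), its x axis runs along the bar; 100 g or so; two or three such bars are present, an absent one reads None
- bar_2_mid (a point): octagonal solid brass bar, 90 mm long, 16 mm across the flats, lying flat on one flat; this point is its centre (8 mm above what it lies on), its x axis runs along the bar; 100 g or so; two or three such bars are present, an absent one reads None
- handle_grip (a point): red handle on a steel foot, 140 g or so, standing foot down; this point is on its axis 46 mm above the underside of its foot. Grip: upright red bar, 66 mm long along this frame's x, 14 mm thick along y, from 25 to 62 mm above the underside
- handle_foot (a point): the same handle: the middle of the underside of its foot, a steel block 36 x 36 x 25 mm with a square socket in its underside, 15.6 mm across, 20 mm deep, sides square to the handle's x and y; it fits the spindle in any of four turns, within about 6 degrees
- socket_handle: the same handle: same point as handle_foot, z up along its axis
- bar_0: first bar: origin in the middle of its lowest flat as it first lay, x along the bar
- bar_1: second bar, likewise
- bar_2: third bar, likewise
- eyelet_press: fixed green hand press between the bars and the fixture, not used here, only in the way: cast base 155 x 85 mm, body 0.23 m high, origin under its middle. Its lever slopes up from the body towards the robot to a red ball 40 mm across, 110 mm in front of the origin, 0.25 to 0.30 m above the table: pass well in front of it or above it
- blue_ink_pot: bystander: blue ink pot with black lid, 44 mm across, 51 mm high, origin at the middle of its underside
- green_ink_pot: bystander: green ink pot with black lid, 44 mm across, 51 mm high, origin at the middle of its underside
- grey_tape_roll: bystander: roll of grey tape lying flat, 97 mm across, 48 mm high, origin at the middle of its underside
- carving_tool: bystander: wooden-handled carving tool 91 mm long, 23 mm high, origin at the middle of its underside
- paint_tube: bystander: paint tube lying flat, 146 x 43 x 29 mm (long along y), origin at the middle of its underside
Not all that is in view belongs to the job. There is more than one size of the socket_handle; the job needs the largest.

How it is judged (in metres and radians):
On the way, in this order (a step that is already met when the one before it is completed fails the run):
1. every bar lies home in a groove against the stop and the handle is fully down on the spindle, the keeper still raised (x of each of bar_0_mid, bar_1_mid, bar_2_mid in the frame of bar_fixture above 0.017 m and angle between the x axis of each of bar_0, bar_1, bar_2 and the x axis of bar_fixture, either way round below 0.06 rad and (distance between bar_0_mid and groove_0_home below 0.0045 m or distance between bar_0_mid and groove_1_home below 0.0045 m or distance between bar_0_mid and groove_2_home below 0.0045 m) and (distance between bar_1_mid and groove_0_home below 0.0045 m or distance between bar_1_mid and groove_1_home below 0.0045 m or distance between bar_1_mid and groove_2_home below 0.0045 m) and (distance between bar_2_mid and groove_0_home below 0.0045 m or distance between bar_2_mid and groove_1_home below 0.0045 m or distance between bar_2_mid and groove_2_home below 0.0045 m) and distance between handle_foot and spindle_seat below 0.004 m and angle between socket_handle's own z axis and vertical below 0.06 rad and value of joint spindle below 0.5 rad), for 0.2 s.
2. the handle, still on the spindle, is turned clockwise to the end stop (distance between handle_foot and spindle_seat below 0.004 m and angle between socket_handle's own z axis and vertical below 0.06 rad and value of joint spindle above 1.1 rad), for 0.2 s.
At the end, for the whole second after the job is handed in: Every bar present lies in a groove within 3 mm of the stop plate, within 4.5 mm of the groove's home point and in line with it (0.06 rad); the handle stands upright on the spindle, its foot within 4 mm of its seat on the shoulder; the spindle is turned past 1.1 rad (of 1.3); everything is at rest (all of step 2 and x of each of bar_0_mid, bar_1_mid, bar_2_mid in the frame of bar_fixture above 0.017 m and angle between the x axis of each of bar_0, bar_1, bar_2 and the x axis of bar_fixture, either way round below 0.06 rad and (distance between bar_0_mid and groove_0_home below 0.0045 m or distance between bar_0_mid and groove_1_home below 0.0045 m or distance between bar_0_mid and groove_2_home below 0.0045 m) and (distance between bar_1_mid and groove_0_home below 0.0045 m or distance between bar_1_mid and groove_1_home below 0.0045 m or distance between bar_1_mid and groove_2_home below 0.0045 m) and (distance between bar_2_mid and groove_0_home below 0.0045 m or distance between bar_2_mid and groove_1_home below 0.0045 m or distance between bar_2_mid and groove_2_home below 0.0045 m) and linear speed of each of socket_handle, bar_0, bar_1, bar_2 below 0.02 m/s); the robot touches nothing.
It fails at once if the stop plate is pushed with more than 40 N (contact force between stop_plate and anything else above 40 N).
It fails at once if a bystander (ink pot, tape roll, carving tool or paint tube) is moved more than 3 cm (distance of any of blue_ink_pot, green_ink_pot, grey_tape_roll, carving_tool, paint_tube from where it was at the start of the episode above 0.03 m).
Of bar_0, bar_1, bar_2 only 2 to 3 are there at a start; the rules pass over those that are not, and their reading is None.
At some moment in a run one of bar_0, bar_1, bar_2 may be knocked a few centimetres aside while the robot is not near it.
Once in a run the grip may slacken for a moment while it holds something.
It also fails if it takes over 210 s, if anything falls off the work surface, if the arm or the gripper's body presses on something with over 40 N, if the wrist force passes 120 N, or if a joint passes its speed limit or range.

ROBOT

A 6-joint arm with a two-finger parallel gripper is mounted at the origin on a cart in front of the work surface, level with it; the furniture and walls round the work are solid. World frame = base frame: x ahead of the robot, y to its left, z up, the work surface at z = 0. Lengths are in m, angles in degrees, forces in N, time in s.
With the tool pointing down it reaches from about 0.3 to 0.75 m from the base axis. Payload 8.5 kg.
Tool frame: the origin (TCP) lies at the very end of the fingers, on their centre line; the grasp point (between the pads) lies env.pinch_z behind it (env.pinch_z is the distance from the TCP to the grasp point, in m); z points along the fingers, y is the line along which they close (so a half turn about z gives the same grasp; the last joint's range is limited). The gripper opens to 85 mm and grips with 20 to 120 N. Pads are 22 mm wide; open, the fingers measure 114 mm over their backs; the gripper's body (76 mm by 85 mm) begins 54 mm behind the grasp point. The pads swing forward as they close: fully open they stand 13 mm farther back than shut.
Start: joints at [-76.679, 21.807, 74.336, -0, 83.858, -12.336], TCP at [0.238, -0.496, 0.199] pointing down, gripper open.
Joint ranges: [-178.18, 178.18], [-50.72, 133.34], [12.68, 142.11], [-81.47, 261.47], [9.98, 163.14], [-165.26, 165.26]. Speed limits (degrees/s): [136.94, 136.94, 180, 180, 180, 180].

INTERFACE

Orientations are given as a 3x3 rotation matrix whose columns are the frame's x, y, z axes.
In Python, from rig import telemetry, get_image, env gives the robot as it stands. The module is installed in compiled form; this text tells all that it offers.
- The arm moves only by the tool apply_moves, never from a script. Its argument "series" is a list of rows, each a list of 7 numbers: the shift along the tool's x, y, z in mm, then the turn, a rotation vector about the tool's x, y, z in degrees, then the opening, from 0 (shut) to 1 (fully open). A call has 1 to 12 rows; each row shifts and turns the commanded pose from where the row before left it, along the tool's axes as they then stand; what a row does not reach is not made up. A row lasts 1/8 s, in which the tool goes at most 62.5 mm and 10.7 degrees, less where a joint would pass 70% of its speed; a pose out of reach is approached as far as the arm can. A call with a gripper value outside its range is refused whole. The fingers move at their own pace and stop on an object; "grip_force" is the grip in N (left out, the last holds). Time passes only in rows, so rows that do not move let the fingers close. It gives the time, the measured TCP pose, the force, the opening and the grip force at its end, in the units of the state.
- telemetry.observe(): the state, without advancing time (a new reading comes with each control period).
- get_image(name): name is "scene" or "side" or "wrist"; returns a dict with "frame" (400x640x3 uint8, red, green, blue), "z_map" (400x640 float32, m along the optical axis (not along the pixel's ray), 0 where there is no reading), "vertical_fov" (degrees; the focal length in pixels is half the picture's height over the tangent of half this angle, whatever the lens; pixels are square), "cx", "cy" (the principal point, pixels), "eye" and "attitude" of the camera in the world; the wrist camera has in their place "mount" (4x4, takes a point from camera to tool coordinates, whose origin is the TCP and whose axes are the flange's). Camera axes: x right, y up, looking along -z (the intrinsics and any distortion apply to the point x, -y, -z); pixel columns grow to the right and rows downward; lengths in m; the calibration is good to about 2 mm. The wrist camera is an equidistant fisheye: a pixel r from the principal point sees the ray r / f radians off the axis. A picture is of the moment at which its call begins: read the wrist's pose just before it.
- env.close_job(): hands the job in; it is judged then, once.
The state is a dict: "time_s": time; "q": joint angles; "qvel": joint speeds; "joint_efforts": joint torques, N m; "position": TCP position; "tool_rot": TCP orientation; "ft_force": force on the tool from outside, world axes, zero at the start; "wrist_torque": the same for the moment, N m; "grip_width": finger opening in m; "gripper_force": force on a finger pad.
Only numpy, scipy, OpenCV 4.12 (cv2) and the standard library are available. Lean on these libraries where they do the work, as an engineer would, in place of code of your own. Each camera call takes 0.05 s, during which the arm holds its last target. There are 200 camera calls.

## Working session

There is one attempt and no reset: what is moved stays moved. The work goes in short steps, Python scripts to look and compute and a tool call to move; the robot and the scene stay as the last step left them, time stands still between calls to the robot, and variables do not carry over. Pictures are saved under pics/ and viewed, at most 14 in all, crops included, and the job is handed in when it is done.

Besides the shell and the picture viewer there is one more tool, called after "Request:" as a command line: name --pt "numbers of a row" for each row, then --argument value for the rest. apply_moves: Moves the arm, as the interface text tells. Its arguments: {"type":"object","properties":{"series":{"type":"array"},"grip_force":{"type":"number"}},"required":["series"]}

```bash
mkdir -p pics; cat > h.py <<'E'
import numpy as np, cv2
from rig import telemetry, get_image, env
def save(im,n,crop=None,s=1):
    f=im["frame"][:,:,::-1]
    if crop: f=f[crop[1]:crop[3],crop[0]:crop[2]]
    cv2.imwrite("pics/"+n,cv2.resize(f,None,fx=s,fy=s,interpolation=cv2.INTER_CUBIC))
def cloud(im):
    d=im["z_map"]; f=200/np.tan(np.radians(im["vertical_fov"])/2)
    v,u=np.mgrid[:400,:640]
    P=np.stack([(u-im["cx"])/f*d,-(v-im["cy"])/f*d,-d],-1)
    W=P@np.array(im["attitude"]).T+np.array(im["eye"])
    W[d==0]=np.nan
    return W
E
python3 - <<'E'
from h import *
import pickle
print(telemetry.observe(), env.pinch_z)
for n in ["scene","side"]:
    im=get_image(n); save(im,n+"0.png",s=1.25); pickle.dump(im,open(n+".pkl","wb"))
    print({k:v for k,v in im.items() if k not in("frame","z_map")})
E
```

```text
{'time_s': 0.0, 'q': array([-7.66781253e+01,  2.18412464e+01,  7.43862648e+01, -1.76740894e-04,
        8.38587974e+01, -1.23355256e+01]), 'qvel': array([ 4.34035747e-02,  1.60893063e-05,  1.74315120e-02, -1.03975034e-01,
        9.13615694e-03,  1.72638873e-02]), 'joint_efforts': array([ 3.54500999e-04, -4.48456657e+01, -2.31279320e+01, -1.61214216e-04,
        4.74910907e-03, -2.54042624e-05]), 'position': array([ 0.23805993, -0.49541804,  0.19840053]), 'tool_rot': array([[ 9.01399112e-01,  4.32989052e-01, -3.50084033e-04],
       [ 4.32989076e-01, -9.01397977e-01,  1.46512780e-03],
       [ 3.18819258e-04, -1.47224746e-03, -9.99998865e-01]]), 'ft_force': array([ 0.08185492, -0.07604588, -1.19717033]), 'wrist_torque': array([0.00060453, 0.07122782, 0.0309419 ]), 'gripper_force': 0.0, 'grip_width': 0.08509507935375536} 0.0187
{'vertical_fov': 49.72843941590979, 'cx': 321.9072679292357, 'cy': 203.602369475456, 'eye': array([ 0.16568355, -1.15278993,  0.71910563]), 'attitude': array([[ 0.93277707,  0.17770894, -0.31360241],
       [-0.36041943,  0.47184158, -0.80465107],
       [ 0.00497697,  0.86358847,  0.50417277]])}
{'vertical_fov': 48.197234151348454, 'cx': 317.78103192059865, 'cy': 195.51645550287074, 'eye': array([-0.17793185,  0.35726088,  1.17606429]), 'attitude': array([[-0.49371302,  0.69187383, -0.52683778],
       [-0.86961813, -0.39040549,  0.3022381 ],
       [ 0.00343027,  0.60736657,  0.7944143 ]])}
```

View pics/scene0.png

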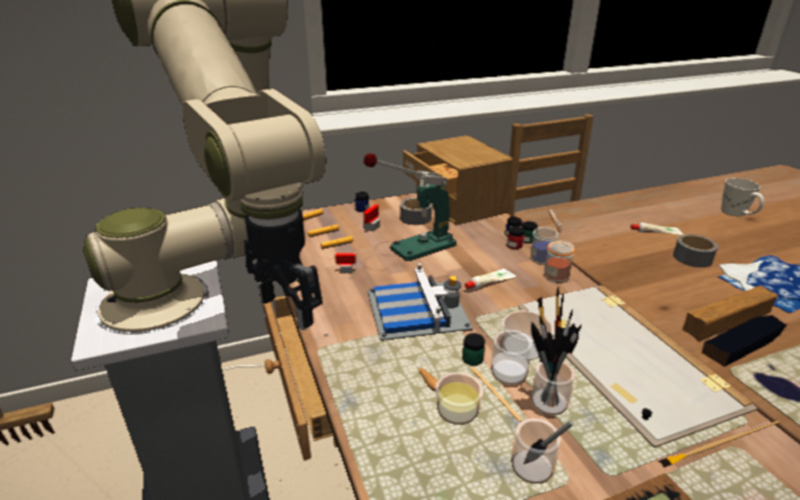

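View pics/side0.png

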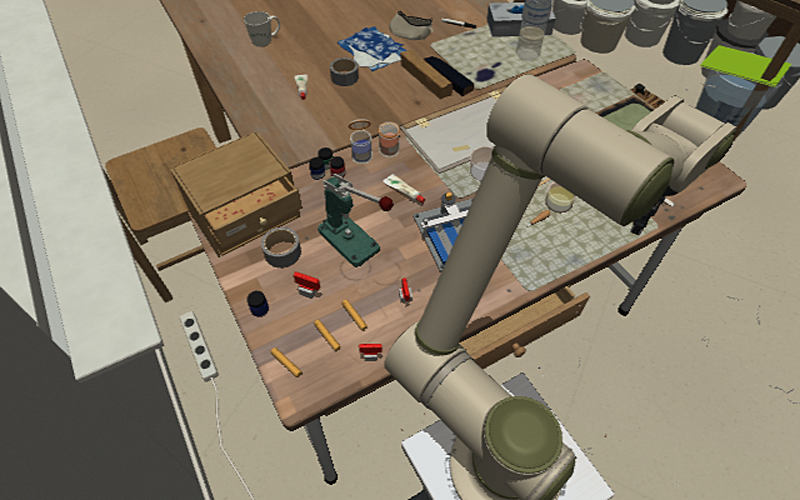

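The side view shows three bars at about (286,362), (327,335) and (354,315), in displayed pixels. Three red handles stand at (306,283), (405,290) and (371,350). In the scene view the fixture is at about (420,305), with the spindle at (452,290).

```bash
python3 - <<'E'
from h import *
import pickle
for n in ["side","scene"]:
    im=pickle.load(open(n+".pkl","rb")); W=cloud(im); hsv=cv2.cvtColor(im["frame"],cv2.COLOR_RGB2HSV)
    ok=np.isfinite(W[...,0])&(W[...,2]>.004)&(W[...,2]<.3)&(np.hypot(W[...,0],W[...,1])<.95)
    H,S,V=[hsv[...,i] for i in range(3)]
    for lab,m in dict(red=((H<6)|(H>174))&(S>170)&(V>90),brass=(H>12)&(H<26)&(S>160)&(V>120),blue=(H>100)&(H<118)&(S>120)&(V>80)).items():
        m=(m&ok).astype(np.uint8)
        k,L,st,c=cv2.connectedComponentsWithStats(m,connectivity=8)
        for i in range(1,k):
            if st[i,4]<25: continue
            p=W[L==i]; q=p[p[:,2]>np.percentile(p[:,2],60)-.003]
            r=cv2.minAreaRect((p[:,:2]*1000).astype(np.float32))
            print(n,lab,c[i].round(),st[i,4],"med",np.median(p,0).round(3),"z",np.percentile(p[:,2],[2,98]).round(3),"rect",np.round(r[0]),np.round(r[1]),round(r[2],1))
E
```

```text
side red [245. 222.] 76 med [0.582 0.173 0.063] z [0.057 0.068] rect [584. 174.] [62. 15.] 39.6
side red [324. 230.] 57 med [ 0.45  -0.023  0.049] z [0.019 0.056] rect [458. -29.] [15. 70.] 64.7
side red [296. 276.] 52 med [0.354 0.121 0.049] z [0.046 0.053] rect [354. 122.] [47. 10.] 60.7
side brass [283. 251.] 120 med [0.459 0.11  0.016] z [0.011 0.02 ] rect [464. 109.] [90. 15.] 4.4
side brass [261. 267.] 133 med [0.443 0.189 0.016] z [0.011 0.021] rect [444. 189.] [85. 15.] 8.0
side brass [228. 289.] 150 med [0.427 0.299 0.016] z [0.011 0.021] rect [429. 298.] [90. 15.] 17.1
side blue [361. 187.] 85 med [ 0.547 -0.22   0.025] z [0.021 0.03 ] rect [ 545. -221.] [26. 57.] 78.0
side blue [351. 196.] 134 med [ 0.531 -0.172  0.025] z [0.021 0.031] rect [ 530. -172.] [19. 98.] 80.7
scene red [296. 168.] 60 med [0.58  0.166 0.061] z [0.042 0.064] rect [598. 208.] [145.  37.] 69.9
scene red [276. 206.] 92 med [ 0.449 -0.03   0.042] z [0.021 0.052] rect [449. -32.] [14. 46.] 69.2
scene red [376. 227.] 32 med [ 0.696 -0.223  0.021] z [0.014 0.028] rect [ 699. -223.] [21. 12.] 5.2
scene bra
[... 215 characters left out ...]
84 med [0.448 0.184 0.014] z [0.007 0.02 ] rect [446. 184.] [92. 17.] 11.1
scene brass [270. 193.] 88 med [0.466 0.103 0.014] z [0.007 0.019] rect [463. 103.] [89. 12.] 6.9
scene brass [342. 302.] 50 med [ 0.48  -0.477  0.021] z [0.015 0.025] rect [ 481. -473.] [52. 10.] 85.1
scene blue [317. 229.] 100 med [ 0.532 -0.176  0.025] z [0.023 0.028] rect [ 531. -177.] [ 21. 108.] 81.8
scene blue [320. 237.] 187 med [ 0.524 -0.219  0.025] z [0.023 0.028] rect [ 524. -221.] [ 29. 107.] 80.9
scene blue [323. 248.] 215 med [ 0.514 -0.268  0.025] z [0.023 0.028] rect [ 515. -268.] [ 29. 107.] 80.1
scene blue [327. 258.] 203 med [ 0.505 -0.315  0.025] z [0.021 0.028] rect [ 507. -314.] [ 23. 107.] 78.7
```

```bash
python3 - <<'E'
from h import *
import pickle
im=pickle.load(open("side.pkl","rb")); save(im,"sidec.png",(180,140,420,320),3.3)
im=pickle.load(open("scene.pkl","rb")); save(im,"scenec.png",(270,190,430,290),4.5)
E
```

```text
(no output)
```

View pics/scenec.png

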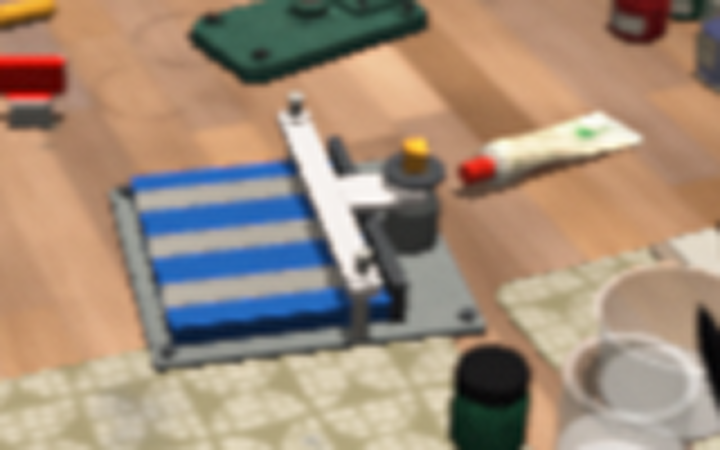

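View pics/sidec.png

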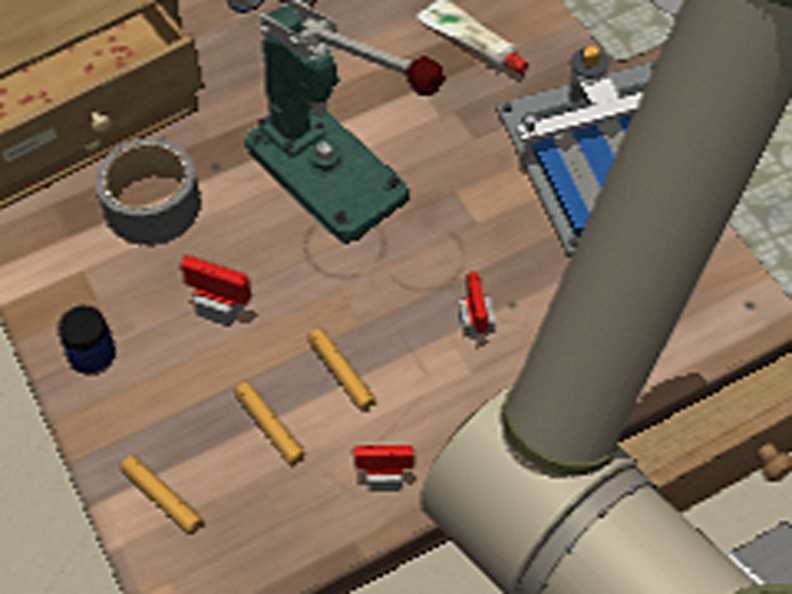

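The crops show a largest handle (top about 65 mm high) at roughly (0.584, 0.174), and two smaller decoys. The grooves run at about -10° yaw. Next I'll locate the press ball and get better poses for the handle and fixture.

```bash
cat >> h.py <<'E'
def yaw(R): return np.degrees(np.arctan2(R[1,0],R[0,0]))
def go(x,y,z,psi=None,wp=None):
    """print the shift/turn from the present pose: turn first, then shift in the turned axes (mm, deg)"""
    s=telemetry.observe(); p=np.array(s["position"]); R=np.array(s["tool_rot"]); y0=yaw(R)
    if psi is None: psi=y0
    dpsi=(psi-y0+90)%180-90
    a=np.radians(y0+dpsi); d=(np.array([x,y,z])-p)*1000
    print("pose",(p*1000).round(1),"yaw",round(y0,1),"q6",round(s["q"][5],1),"F",np.round(s["ft_force"],1),"t",round(s["time_s"],1),"w",round(s["grip_width"],4))
    print("turn_z",round(-dpsi,1)," then shift x,y,z:",round(np.cos(a)*d[0]+np.sin(a)*d[1],1),round(np.sin(a)*d[0]-np.cos(a)*d[1],1),round(-d[2],1))
E
python3 - <<'E'
from h import *
import pickle
for n in ["side","scene"]:
    im=pickle.load(open(n+".pkl","rb")); W=cloud(im); hsv=cv2.cvtColor(im["frame"],cv2.COLOR_RGB2HSV)
    H,S,V=[hsv[...,i] for i in range(3)]
    m=((H<8)|(H>172))&(S>120)&(W[...,2]>.2)&(W[...,2]<.35)&(np.abs(W[...,1])<.4)&(W[...,0]>.3)
    print(n,"ball",np.nanmedian(W[m],0).round(3),m.sum())
    # big handle top
    m=((H<8)|(H>172))&(S>120)&(W[...,2]>.055)&(np.abs(W[...,0]-.584)<.06)&(np.abs(W[...,1]-.174)<.05)&(W[...,2]<.07)
    p=W[m]; 
    if len(p)>8:
        l=cv2.fitLine((p[:,:2]).astype(np.float32),cv2.DIST_L2,0,.01,.01).ravel(); print("handle",len(p),p.mean(0).round(4),p.min(0).round(3),p.max(0).round(3),np.degrees(np.arctan2(l[1],l[0])))
    # green press
    m=(H>60)&(H<95)&(S>70)&(W[...,2]>.02)&(np.abs(W[...,1])<.2)&(W[...,0]>.4)&(W[...,0]<.95)&(W[...,2]<.3)
    print("press",W[m].min(0).round(3),W[m].max(0).round(3))
    # fixture: blue strips line fits; brass spindle
    m=(H>100)&(H<118)&(S>120)&(V>80)&(W[...,2]>.018)&(W[...,2]<.032)&(W[...,0]>.4)&(W[...,0]<.65)&(W[...,1]<-.1)&(W[...,1]>-.4)
    k,L,st,c=cv2.connectedComponentsWithStats(m.astype(np.uint8))
    for i in range(1,k):
        if st[i,4]>60:
            p=W[L==i]; l=cv2.fitLine(p[:,:2].astype(np.float32),cv2.DIST_L2,0,.01,.01).ravel(); print("strip",p.mean(0).round(4),np.degrees(np.arctan(l[1]/l[0])).round(2),p.min(0).round(3),p.max(0).round(3))
    m=(H>12)&(H<30)&(S>140)&(V>90)&(W[...,2]>.06)&(W[...,2]<.09)&(W[...,0]>.5)&(W[...,0]<.75)&(W[...,1]<-.1)&(W[...,1]>-.4)
    p=W[m]; print("spindle",len(p),p.mean(0).round(4),p.min(0).round(4),p.max(0).round(4))
go(.47,-.25,.28,80)
E
```

```text
side ball [ 0.518 -0.014  0.289] 96
handle 97 [0.5826 0.175  0.0616] [0.556 0.15  0.055] [0.612 0.197 0.07 ] 39.886055
press [ 0.596 -0.074  0.02 ] [0.95  0.072 0.211]
strip [ 0.5471 -0.2208  0.0254] -21.57 [ 0.519 -0.239  0.02 ] [ 0.573 -0.205  0.03 ]
strip [ 0.5303 -0.1722  0.0257] -10.65 [ 0.482 -0.188  0.019] [ 0.579 -0.156  0.031]
spindle 12 [ 0.6293 -0.2607  0.0793] [ 0.6237 -0.2667  0.074 ] [ 0.6363 -0.2551  0.0851]
scene ball [ 0.522 -0.028  0.284] 82
handle 51 [0.5825 0.168  0.0605] [0.557 0.145 0.055] [0.61  0.193 0.065] 40.576633
press [ 0.613 -0.147  0.02 ] [0.95  0.042 0.181]
strip [ 0.5322 -0.1754  0.0254] -10.0 [ 0.478 -0.19   0.022] [ 0.585 -0.162  0.03 ]
strip [ 0.524  -0.2192  0.0253] -9.61 [ 0.47  -0.238  0.021] [ 0.576 -0.201  0.028]
strip [ 0.5144 -0.2681  0.0252] -10.69 [ 0.462 -0.288  0.022] [ 0.568 -0.246  0.029]
strip [ 0.5064 -0.315   0.0249] -9.68 [ 0.454 -0.331  0.021] [ 0.559 -0.297  0.029]
spindle 30 [ 0.6282 -0.2663  0.0767] [ 0.6214 -0.2724  0.0683] [ 0.6355 -0.2543  0.083 ]
pose [ 238.1 -495.5  198.5] yaw 25.7 q6 -12.3 F [-0.3  0.1  0. ] t 0.1 w 0.0852
turn_z -54.3  then shift x,y,z: 282.0 185.8 -81.5
```

```bash
python3 - <<'E'
from h import *
go(.48,-.25,.26,-10)
E
```

```text
pose [ 238.1 -495.5  198.5] yaw 25.7 q6 -12.3 F [-0.3  0.1  0. ] t 0.1 w 0.0852
turn_z 35.7  then shift x,y,z: 195.6 -283.8 -61.5
```

Request:
apply_moves --pt "0 0 -30 0 0 9 1" --pt "0 0 -30 0 0 9 1" --pt "0 0 0 0 0 9 1" --pt "0 0 0 0 0 8.7 1" --pt "30 -44 0 0 0 0 1" --pt "30 -44 0 0 0 0 1" --pt "34 -49 0 0 0 0 1" --pt "34 -49 0 0 0 0 1" --pt "34 -49 0 0 0 0 1" --pt "34 -49 0 0 0 0 1" --pt "0 0 0 0 0 0 1" --pt "0 0 0 0 0 0 1"

```text
time_s: 1.6
position: [0.4804, -0.2504, 0.2587]
tool_rot: [[0.985, -0.174, -0.001], [-0.174, -0.985, 0.0], [-0.001, -0.0, -1.0]]
ft_force: [-0.4, 0.4, -0.1]
grip_width: 0.0854
gripper_force: 0.0
```

```bash
cat >> h.py <<'E'
def wrist():
    s=telemetry.observe(); im=get_image("wrist"); d=im["z_map"]; f=200/np.tan(np.radians(im["vertical_fov"])/2)
    v,u=np.mgrid[:400,:640]; x=(u-im["cx"]); y=(v-im["cy"]); r=np.hypot(x,y)+1e-9; th=r/f
    t=np.tan(np.minimum(th,1.5)); P=np.stack([x/r*t*d,-y/r*t*d,-d,np.ones_like(d)],-1)
    T=np.eye(4); T[:3,:3]=s["tool_rot"]; T[:3,3]=s["position"]
    W=(P@(T@np.array(im["mount"])).T)[...,:3]; W[(d==0)|(th>1.4)]=np.nan
    return im,W
E
python3 - <<'E'
from h import *
im,W=wrist(); save(im,"w1.png",s=1.25); np.save("w1.npy",W); np.save("w1f.npy",im["frame"])
print(im["mount"].round(3),im["vertical_fov"],im["cx"],im["cy"]); go(.48,-.25,.26,-10)
E
```

```text
[[-0.001  0.965  0.263  0.065]
 [ 1.     0.001  0.     0.   ]
 [-0.     0.263 -0.965 -0.174]
 [ 0.     0.     0.     1.   ]] 65.70646984690485 319.5378560698807 200.9041808661625
pose [ 480.1 -250.9  258.8] yaw -10.1 q6 60.0 F [ 0.1 -0.1 -0.4] t 1.6 w 0.0854
turn_z -0.1  then shift x,y,z: -0.2 -0.9 -1.2
```

View pics/w1.png

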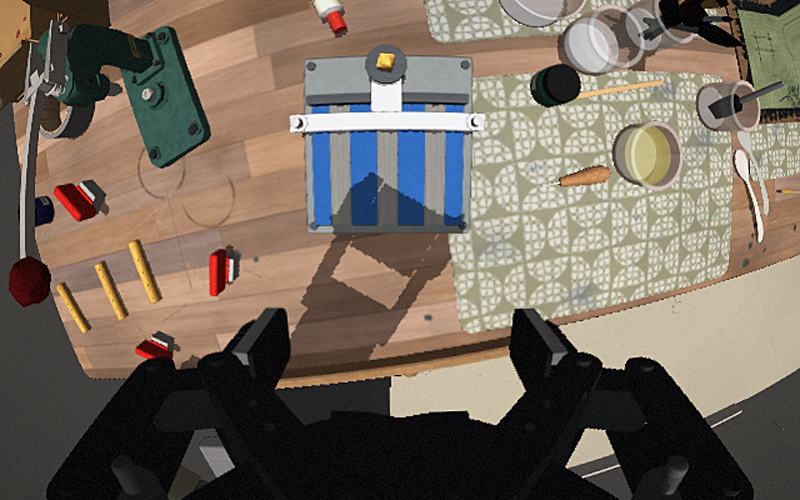

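The wrist view shows the fixture almost exactly in line with the tool. The keeper is at row 122, the spindle square at (386,62), and the bars are at (73,307), (111,291) and (145,272). I'll fit the fixture from the cloud.

```bash
cat >> h.py <<'E'
def brass(im,W):
    hsv=cv2.cvtColor(im if isinstance(im,np.ndarray) else im["frame"],cv2.COLOR_RGB2HSV); H,S,V=[hsv[...,i] for i in range(3)]
    m=(H>11)&(H<28)&(S>150)&(V>90)&(W[...,2]>.004)&(W[...,2]<.045)&(np.hypot(W[...,0],W[...,1])<.8)&(W[...,0]>.2)
    k,L,st,c=cv2.connectedComponentsWithStats(m.astype(np.uint8),connectivity=8)
    for i in range(1,k):
        if st[i,4]<40: continue
        p=W[L==i]; t=p[p[:,2]>np.percentile(p[:,2],90)-.004]
        r=cv2.minAreaRect((t[:,:2]*1000).astype(np.float32)); b=cv2.boxPoints(r)
        e=[b[1]-b[0],b[2]-b[1]]; e=max(e,key=np.linalg.norm)
        print("brass px",c[i].round(),st[i,4],"ctr",np.round(r[0],1),"size",np.round(sorted(r[1]),1),"yaw",round((np.degrees(np.arctan2(e[1],e[0]))+90)%180-90,1),"z",np.percentile(p[:,2],[5,95]).round(4))
E
python3 - <<'E'
from h import *
W=np.load("w1.npy"); F=np.load("w1f.npy")
brass(F,W)
hsv=cv2.cvtColor(F,cv2.COLOR_RGB2HSV); H,S,V=[hsv[...,i] for i in range(3)]
m=(H>100)&(H<118)&(S>120)&(W[...,2]>.018)&(W[...,2]<.032)&(W[...,0]>.4)&(W[...,0]<.62)&(W[...,1]<-.1)&(W[...,1]>-.4)
k,L,st,c=cv2.connectedComponentsWithStats(m.astype(np.uint8))
for i in range(1,k):
    if st[i,4]>150:
        p=W[L==i]; l=cv2.fitLine(p[:,:2].astype(np.float32),cv2.DIST_L2,0,.01,.01).ravel(); print("strip",st[i,4],p.mean(0).round(4),np.degrees(np.arctan(l[1]/l[0])).round(2))
m=(W[...,2]>.0185)&(W[...,2]<.032)&(W[...,0]>.43)&(W[...,0]<.75)&(W[...,1]<-.13)&(W[...,1]>-.38)
def rect(n,m):
    p=W[m]; r=cv2.minAreaRect((p[:,:2]*1000).astype(np.float32)); print(n,m.sum(),np.round(r[0],1),np.round(r[1],1),round(r[2],2),p[:,2].mean().round(4),p.mean(0).round(4))
rect("blk",m)
reg=(W[...,0]>.55)&(W[...,0]<.75)&(W[...,1]<-.2)&(W[...,1]>-.32)
rect("spintop",reg&(W[...,2]>.07)&(W[...,2]<.09)); rect("shoulder",reg&(W[...,2]>.057)&(W[...,2]<.066)&(S<80))
rect("base",(W[...,2]>.006)&(W[...,2]<.014)&(S<70)&(W[...,0]>.4)&(W[...,0]<.75)&(W[...,1]<-.13)&(W[...,1]>-.38))
red=((H<6)|(H>174))&(S>150)&(np.abs(W[...,0]-.584)<.06)&(np.abs(W[...,1]-.174)<.06)&(W[...,2]>.05)
rect("bighandle",red)
E
```

```text
brass px [114. 217.] 364 ctr [463.8 105.1] size [15.4 88.7] yaw 6.3 z [0.0088 0.0162]
brass px [ 87. 232.] 300 ctr [446.5 184. ] size [14.1 88.7] yaw 9.0 z [0.009  0.0164]
brass px [ 57. 246.] 228 ctr [430.8 294.6] size [12.4 88.7] yaw 17.9 z [0.0087 0.0161]
strip 1008 [ 0.5297 -0.175   0.0239] -10.31
strip 1583 [ 0.5214 -0.2196  0.024 ] -9.93
strip 1600 [ 0.5135 -0.2687  0.024 ] -9.95
strip 1012 [ 0.5042 -0.313   0.024 ] -10.11
blk 8280 [ 591.  -257.7] [163.7 253.9] 80.12 0.0233 [ 0.531  -0.244   0.0233]
spintop 155 [ 628.8 -263.7] [14.8 13.8] 68.03 0.0777 [ 0.628  -0.2636  0.0777]
shoulder 630 [ 628.3 -263.8] [39.2 38.2] 79.67 0.0615 [ 0.6276 -0.2636  0.0615]
base 5271 [ 584.2 -256.2] [186.  264.8] 79.71 0.0088 [ 0.5736 -0.2559  0.0088]
bighandle 304 [584.  170.1] [64.9 14. ] 39.24 0.0584 [0.5834 0.1672 0.0584]
```

```bash
cat >> h.py <<'E'
def G(x,y,a=-10.0,O=(529.8,-246.4)):
    a=np.radians(a); return np.array([O[0]+x*np.cos(a)-y*np.sin(a),O[1]+x*np.sin(a)+y*np.cos(a)])/1000
def path(psi,*wp):
    """turn to psi first, then world shifts through waypoints, printed in tool axes"""
    s=telemetry.observe(); p=np.array(s["position"]); y0=yaw(np.array(s["tool_rot"])); d=(psi-y0+90)%180-90; a=np.radians(y0+d)
    print("pose",(p*1000).round(1),"yaw",round(y0,1),"q6",round(s["q"][5],1),"F",np.round(s["ft_force"],1),"t",round(s["time_s"],1),"w",round(s["grip_width"],4))
    print("turn_z",round(-d,1))
    for w in wp:
        e=(np.array(w)-p)*1000; p=np.array(w)
        print("  ",np.round([np.cos(a)*e[0]+np.sin(a)*e[1],np.sin(a)*e[0]-np.cos(a)*e[1],-e[2]],1))
E
python3 - <<'E'
from h import *
path(6.3,(.37,-.05,.2),(.4638,.1051,.1),(.4638,.1051,.004))
E
```

```text
pose [ 480.1 -250.9  258.8] yaw -10.1 q6 60.0 F [ 0.1 -0.1 -0.4] t 1.6 w 0.0854
turn_z -16.4
   [ -87.4 -211.8   58.8]
   [ 110.3 -143.9  100. ]
   [ 0.  0. 96.]
```

Request:
apply_moves --pt "0 0 0 0 0 -8.2 1" --pt "0 0 0 0 0 -8.2 1" --pt "-22 -53 14.7 0 0 0 1" --pt "-22 -53 14.7 0 0 0 1" --pt "-22 -53 14.7 0 0 0 0.6" --pt "-21.4 -52.8 14.7 0 0 0 0.6" --pt "27.6 -36 25 0 0 0 0.6" --pt "27.6 -36 25 0 0 0 0.6" --pt "27.6 -36 25 0 0 0 0.6" --pt "27.5 -35.9 25 0 0 0 0.6" --pt "0 0 0 0 0 0 0.6" --pt "0 0 0 0 0 0 0.6"

```text
time_s: 3.15
position: [0.464, 0.1045, 0.1005]
tool_rot: [[0.994, 0.109, 0.0], [0.109, -0.994, -0.0], [-0.0, 0.0, -1.0]]
ft_force: [-0.6, -0.4, 1.4]
grip_width: 0.0515
gripper_force: 0.0
```

```bash
python3 - <<'E'
from h import *
im,W=wrist(); brass(im,W)
go(.4638,.1051,.004,6.3)
E
```

```text
brass px [316. 192.] 1727 ctr [463.2 106.9] size [15. 89.] yaw 5.7 z [0.0112 0.0163]
brass px [228. 203.] 1197 ctr [446.1 186.8] size [15.5 89.4] yaw 8.6 z [0.0101 0.0161]
brass px [131. 209.] 842 ctr [430.1 296.4] size [15.8 88.6] yaw 19.2 z [0.008  0.0159]
pose [464.  104.4 100.9] yaw 6.2 q6 82.1 F [-0.5 -0.2  0.1] t 3.2 w 0.0512
turn_z -0.1  then shift x,y,z: -0.2 -0.7 96.9
```

Request:
apply_moves --pt "-1 -2.2 40 0 0 0.4 0.6" --pt "0 0 40 0 0 0 0.5" --pt "0 0 16.5 0 0 0 0.5" --pt "0 0 0 0 0 0 0.4" --pt "0 0 0 0 0 0 0.1" --pt "0 0 0 0 0 0 0" --pt "0 0 0 0 0 0 0" --pt "0 0 0 0 0 0 0" --pt "0 0 -20 0 0 0 0" --pt "0 0 -40 0 0 0 0" --pt "0 0 -60 0 0 0 0" --grip_force 70

```text
time_s: 4.58
position: [0.4619, 0.1078, 0.1242]
tool_rot: [[0.995, 0.104, -0.003], [0.104, -0.995, 0.0], [-0.003, -0.0, -1.0]]
ft_force: [0.9, -0.2, 0.3]
grip_width: 0.0003
gripper_force: 0.0
```

```bash
python3 - <<'E'
from h import *
path(-10,(.37,0,.15),(.42,-.2,.15),(*G(-10,50),.1),(*G(-10,50),.024))
E
```

```text
pose [461.9 107.8 124.2] yaw 6.0 q6 82.8 F [ 0.9 -0.2  0.3] t 4.6 w 0.0003
turn_z 16.0
   [-71.8 122.2 -25.8]
   [ 84.  188.3  -0. ]
   [106.2 -23.4  50. ]
   [ 0. -0. 76.]
```

```bash
python3 - <<'E'
from h import *
im,W=wrist(); brass(im,W); save(im,"w2.png",s=1.25)
E
```

```text
brass px [320. 184.] 1449 ctr [463.4 107.2] size [14.9 89.7] yaw 6.2 z [0.0113 0.0163]
brass px [237. 195.] 1129 ctr [445.8 187.3] size [15.8 89.4] yaw 8.8 z [0.0111 0.0162]
brass px [145. 204.] 714 ctr [429.5 296.3] size [15.6 90.1] yaw 17.7 z [0.0109 0.0162]
```

View pics/w2.png

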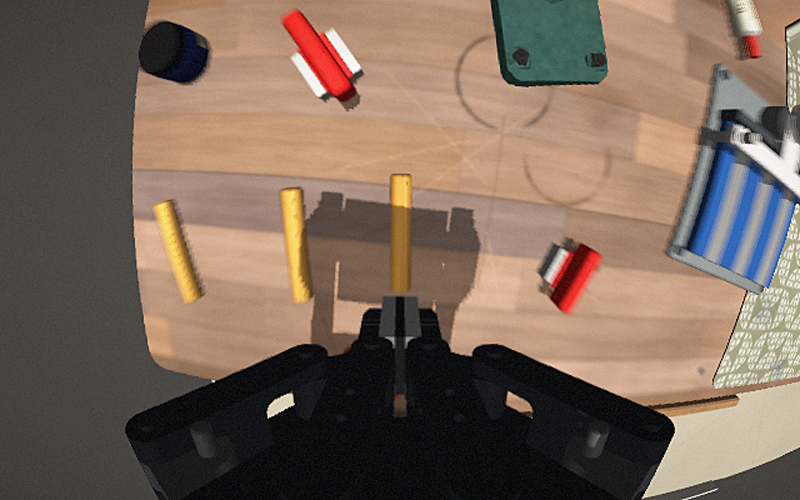

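The bar hasn't moved and is in line at (400,232), so the fingers probably hadn't closed before the lift. I'll repeat the grasp and check the width at the bottom.

Request:
apply_moves --pt "1.5 0.8 20 0 0 0 0.5" --pt "0 0 0 0 0 0 0.5" --pt "0 0 0 0 0 0 0.5" --pt "0 0 0 0 0 0 0.5" --pt "0 0 40 0 0 0 0.5" --pt "0 0 40 0 0 0 0.5" --pt "0 0 20 0 0 0 0.5" --pt "0 0 0 0 0 0 0.5"

```text
time_s: 5.62
position: [0.4638, 0.1072, 0.003]
tool_rot: [[0.995, 0.104, -0.003], [0.104, -0.995, 0.0], [-0.003, -0.0, -1.0]]
ft_force: [-0.5, 0.7, 0.1]
grip_width: 0.0425
gripper_force: 0.0
```

Request:
apply_moves --pt "0 0 0 0 0 0 0" --pt "0 0 0 0 0 0 0" --pt "0 0 0 0 0 0 0" --pt "0 0 0 0 0 0 0" --pt "0 0 0 0 0 0 0" --grip_force 70

```text
time_s: 6.25
position: [0.4644, 0.1072, 0.0038]
tool_rot: [[0.995, 0.104, 0.0], [0.104, -0.995, 0.0], [0.0, 0.0, -1.0]]
ft_force: [-0.1, -0.1, -0.3]
grip_width: -0.0001
gripper_force: 0.0
```

```bash
python3 - <<'E'
from h import *
im,W=wrist(); brass(im,W); save(im,"w3.png",(160,130,480,400),2.4)
im=get_image("side"); brass(im,cloud(im)); save(im,"s3.png",(180,160,420,340),3.3)
E
```

```text
brass px [319. 198.] 2084 ctr [485.8 109.8] size [14.9 44.7] yaw 6.5 z [0.0112 0.0162]
brass px [190. 233.] 1774 ctr [451.  187.8] size [16.3 80.2] yaw 8.5 z [0.0091 0.0158]
brass px [ 71. 243.] 1615 ctr [430.3 295. ] size [14.3 89.3] yaw 19.7 z [0.0077 0.0159]
brass px [228. 289.] 160 ctr [428.1 298.4] size [13.  87.6] yaw 19.0 z [0.0109 0.0205]
```

View pics/w3.png

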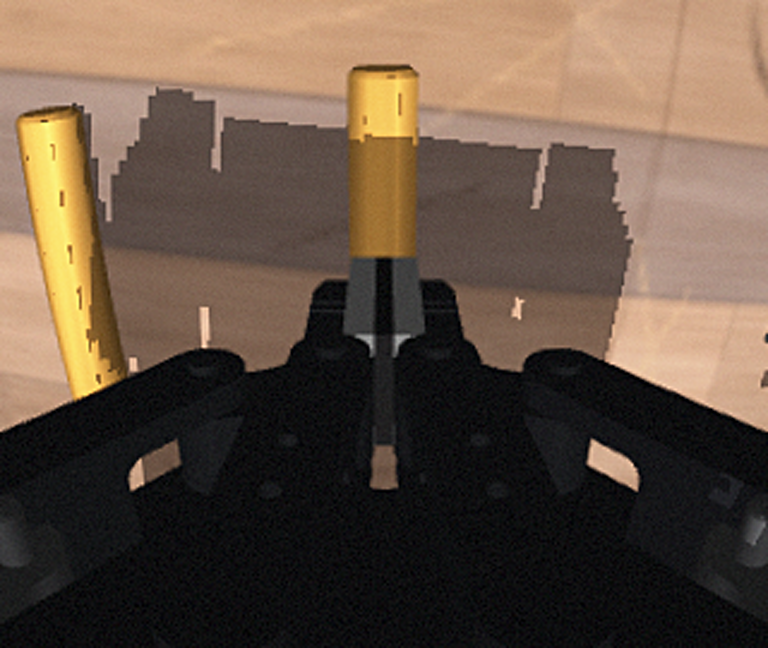

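The fingers are shut directly over or behind the near half of the bar, with the bar end at (384,65) and the finger tips at about (384,262) in the crop. I'll check the tip depth.

```bash
python3 - <<'E'
from h import *
im,W=wrist(); s=telemetry.observe(); R=np.array(s["tool_rot"]);p=np.array(s["position"])
for v in range(230,275,3):
    print(v,[ (((W[v,u]-p)@R)*1000).round(1).tolist() for u in (311,326)])
E
```

```text
230 [[3.5, -4.7, -9.8], [4.0, 3.8, -11.3]]
233 [[1.5, -4.7, -9.5], [2.6, 3.8, -12.3]]
236 [[-0.0, -4.7, -10.2], [0.6, 3.8, -11.7]]
239 [[10.2, -3.8, -39.6], [9.6, 3.2, -38.2]]
242 [[9.9, -3.8, -42.7], [9.6, 3.1, -41.8]]
245 [[10.3, -3.7, -46.9], [9.6, 3.1, -45.4]]
248 [[10.0, -3.6, -49.8], [10.3, 3.0, -50.4]]
251 [[9.2, -3.6, -51.0], [9.9, 2.9, -52.6]]
254 [[10.0, -3.4, -56.0], [10.3, 2.9, -56.6]]
257 [[10.1, -3.4, -59.1], [9.3, 2.8, -57.4]]
260 [[9.7, -3.3, -61.0], [10.0, 2.8, -61.6]]
263 [[9.7, -3.2, -63.7], [9.9, 2.7, -64.2]]
266 [[10.5, -3.1, -67.9], [10.4, 2.6, -67.8]]
269 [[10.0, -3.1, -69.5], [9.6, 2.6, -68.8]]
272 [[10.9, -3.0, -73.6], [8.7, 2.6, -69.5]]
```

View pics/s3.png

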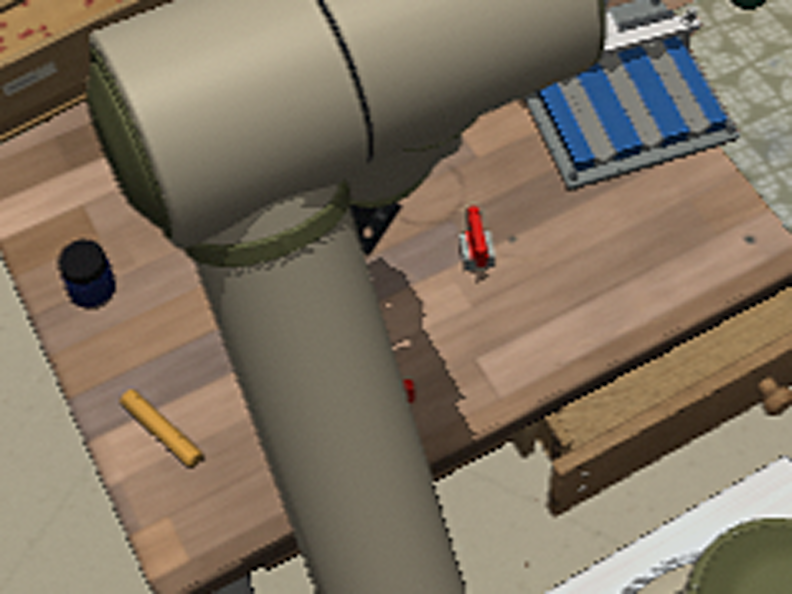

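The wrist depth suggests the finger ends are about 39 mm short of the TCP, so I'll check that against the scene camera.

```bash
python3 - <<'E'
from h import *
im=get_image("scene"); W=cloud(im); save(im,"sc4.png",(200,110,360,230),5)
im2,W2=wrist()
s=telemetry.observe(); R=np.array(s["tool_rot"]);p=np.array(s["position"])
for w,n in((W,"scene"),(W2,"wrist")):
    q=(w-p)@R*1000
    m=(np.abs(q[...,0])<25)&(np.abs(q[...,1])<30)&(q[...,2]<-16)&(q[...,2]>-90)
    print(n,m.sum(), "z pct",np.nanpercentile(q[m][:,2],[50,90,97,99.5]).round(1))
    d=q[...,2].copy(); d[~m]=-999
    for i in np.argsort(d.ravel())[-6:]: v,u=divmod(i,640); print((u,v),q[v,u].round(1),(w[v,u]*1000).round(1))
E
```

```text
scene 97 z pct [-61.6 -40.2 -35.6 -24.5]
(np.int64(269), np.int64(186)) [ -1.3   6.7 -37.5] [463.8 100.4  41.2]
(np.int64(271), np.int64(186)) [  5.2   8.4 -36.8] [470.4  99.4  40.5]
(np.int64(270), np.int64(186)) [  2.9   4.9 -35.7] [467.7 102.6  39.4]
(np.int64(267), np.int64(187)) [ -8.1   5.7 -34.9] [456.8 100.7  38.6]
(np.int64(268), np.int64(187)) [ -4.1   4.  -33.1] [460.7 102.8  36.8]
(np.int64(275), np.int64(190)) [ 19.7   5.2 -16.5] [484.5 104.1  20.2]
wrist 7201 z pct [-80.6 -51.6 -41.9 -37.2]
(np.int64(326), np.int64(237)) [  9.5   3.3 -35.5] [474.2 104.9  39.2]
(np.int64(310), np.int64(237)) [  9.5  -4.4 -35.3] [473.3 112.6  39. ]
(np.int64(311), np.int64(237)) [  9.4  -4.  -35.1] [473.3 112.1  38.8]
(np.int64(331), np.int64(237)) [  9.3   5.7 -35. ] [474.2 102.5  38.7]
(np.int64(308), np.int64(237)) [  9.1  -5.4 -34.5] [472.9 113.5  38.2]
(np.int64(327), np.int64(237)) [  9.1   3.8 -34.4] [473.8 104.3  38.1]
```

View pics/sc4.png

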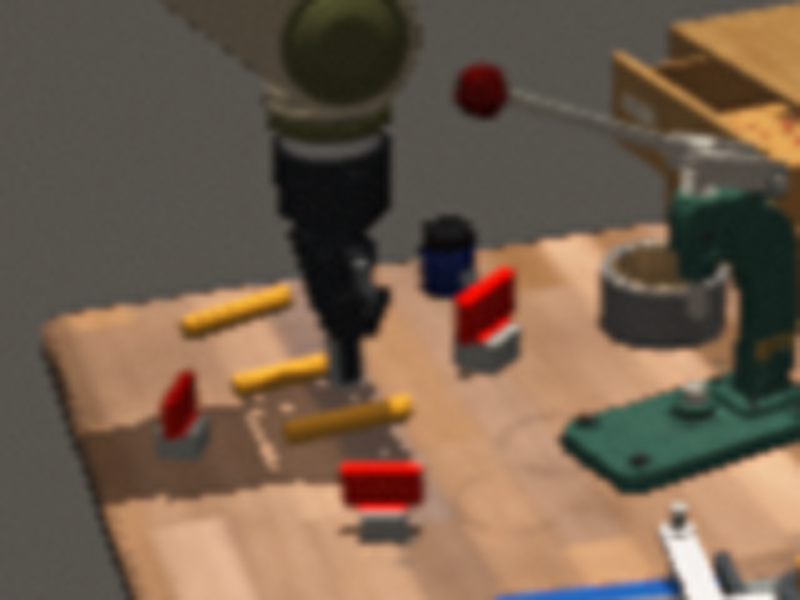

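Both cameras agree that the fingers are hovering over the bar. The real tips are at z ≈ 38 mm while the reported TCP is 3.8 mm, so the tool frame lies about 34.5 mm beyond the tips. I'll correct for this, opening first and then descending with force checks.

Request:
apply_moves --pt "0 0 0 0 0 0 0.5" --pt "0 0 0 0 0 0 0.5" --pt "0 0 0 0 0 0 0.5" --pt "0 0 0 0 0 0 0.5" --pt "0 0 12 0 0 0 0.5" --pt "0 0 12 0 0 0 0.5" --pt "0 0 7 0 0 0 0.5" --pt "0 0 0 0 0 0 0.1" --pt "0 0 0 0 0 0 0" --pt "0 0 0 0 0 0 0" --pt "0 0 0 0 0 0 0" --pt "0 0 0 0 0 0 0" --grip_force 70

```text
time_s: 8.0
position: [0.4645, 0.1072, -0.0271]
tool_rot: [[0.995, 0.104, 0.0], [0.104, -0.995, 0.0], [0.0, 0.0, -1.0]]
ft_force: [0.3, 0.1, 0.8]
grip_width: 0.0132
gripper_force: 68.6
```

```bash
python3 - <<'E'
from h import *
im,W=wrist(); s=telemetry.observe(); R=np.array(s["tool_rot"]);p=np.array(s["position"])
q=(W-p)@R*1000
m=(np.abs(q[...,1])<8)&(np.abs(q[...,0]-10)<5)
print(p,s["grip_width"],s["gripper_force"],s["ft_force"].round(1))
for v in range(225,262,3): print(v,W[v,319].round(4),q[v,[306,319,332]].round(1).tolist())
E
```

```text
[ 0.46447576  0.10718126 -0.02714834] 0.013422473226661829 68.59312193468213 [ 0.   0.2 -0.1]
225 [0.4826 0.1092 0.0156] [[17.3, -6.1, -40.1], [18.3, -0.1, -42.7], [17.2, 5.9, -39.8]]
228 [0.4815 0.1091 0.0164] [[15.6, -6.2, -39.3], [17.1, -0.1, -43.6], [15.9, 5.9, -40.4]]
231 [0.4799 0.1089 0.016 ] [[14.0, -6.2, -39.2], [15.5, -0.1, -43.1], [14.7, 5.9, -40.9]]
234 [0.4778 0.1087 0.0144] [[12.5, -6.2, -39.2], [13.4, -0.1, -41.5], [13.1, 5.9, -40.7]]
237 [0.4766 0.1086 0.015 ] [[11.3, -6.2, -39.9], [12.2, -0.1, -42.1], [11.5, 5.9, -40.5]]
240 [0.4753 0.1084 0.0155] [[9.4, -6.3, -39.0], [10.9, -0.1, -42.7], [9.5, 6.0, -39.4]]
243 [0.4735 0.1082 0.0149] [[8.2, -6.2, -39.9], [9.1, -0.1, -42.0], [8.3, 6.0, -40.2]]
246 [0.4718 0.1081 0.0144] [[6.6, -6.3, -39.7], [7.4, -0.1, -41.6], [6.5, 6.0, -39.5]]
249 [0.471  0.108  0.0159] [[5.2, -6.3, -40.0], [6.5, -0.1, -43.1], [5.0, 6.0, -39.6]]
252 [0.4687 0.1078 0.0144] [[3.2, -6.4, -39.2], [4.3, -0.1, -41.6], [3.5, 6.1, -39.9]]
255 [0.4676 0.1076 0.0154] [[1.8, -6.4, -39.5], [3.2, -0.1, -42.5], [2.0, 6.1, -40.0]]
258 [0.466  0.1075 0.0153] [[0.2, -6.4, -39.6], [1.6, -0.1, -42.4], [0.5, 6.1, -40.3]]
261 [0.465  0.1074 0.0164] [[-1.5, -6.4, -39.5], [0.6, -0.1, -43.6], [-1.2, 6.1, -40.0]]
```

The width reads 13.2 mm, so the pads have the upper chamfer about 12.7 mm up. I'll reopen and go 7 mm lower.

Request:
apply_moves --pt "0 0 0 0 0 0 0.35" --pt "0 0 0 0 0 0 0.35" --pt "0 0 0 0 0 0 0.35" --pt "0 0 4 0 0 0 0.35" --pt "0 0 3 0 0 0 0.35" --pt "0 0 0 0 0 0 0.1" --pt "0 0 0 0 0 0 0" --pt "0 0 0 0 0 0 0" --pt "0 0 0 0 0 0 0" --grip_force 70

```text
time_s: 9.18
position: [0.4661, 0.1072, -0.0319]
tool_rot: [[0.995, 0.104, 0.005], [0.104, -0.995, -0.0], [0.005, 0.001, -1.0]]
ft_force: [-4.4, 0.2, 33.3]
grip_width: 0.0141
gripper_force: 79.9
```

```bash
python3 - <<'E'
from h import *
s=telemetry.observe()
print(s["ft_force"].round(1))
path(-10,(.464,.107,.11),(.37,0,.11),(.42,-.18,.11),(*G(-10,50),.07),(*G(-10,50),-.013))
E
```

```text
[-4.4  0.2 33.3]
pose [466.1 107.2 -31.9] yaw 6.0 q6 82.8 F [-4.4  0.2 33.3] t 9.2 w 0.0141
turn_z 16.0
   [  -2.     0.6 -141.9]
   [-74.  121.7  -0. ]
   [ 80.5 168.6  -0. ]
   [109.7  -3.7  40. ]
   [ 0. -0. 83.]
```

Request:
apply_moves --pt "0 0 -3 0 0 0 0" --pt "0 0 0 0 0 0 0" --pt "0 0 0 0 0 0 0"

```text
time_s: 9.55
position: [0.4641, 0.1072, -0.0317]
tool_rot: [[0.995, 0.104, -0.001], [0.104, -0.995, 0.0], [-0.001, -0.0, -1.0]]
ft_force: [-1.0, -0.1, -0.3]
grip_width: 0.0139
gripper_force: 68.4
```

```bash
python3 - <<'E'
from h import *
im,W=wrist(); brass(im,W); save(im,"w5.png",(200,170,440,350),3.3)
im=get_image("scene"); save(im,"sc5.png",(220,160,320,220),7)
E
```

```text
brass px [319. 249.] 5056 ctr [464.6 107.1] size [15.1 83.7] yaw 5.8 z [0.0116 0.0163]
brass px [162. 241.] 2020 ctr [458.8 188.7] size [16.2 64.3] yaw 8.7 z [0.0081 0.0157]
brass px [ 40. 260.] 2011 ctr [430.3 295.2] size [15.1 89.6] yaw 18.8 z [0.008  0.0159]
```

View pics/w5.png

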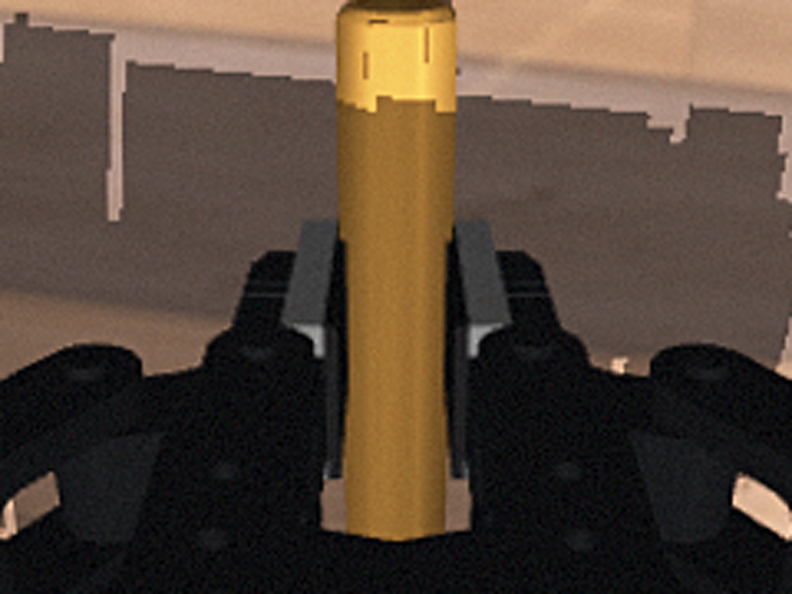

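The push-up went away after lifting 3 mm, so the tips had been touching the table: real tip height ≈ TCP z + 32 mm at this width. The pads straddle the bar well (crop 340–450, 230–330). I'll regrip 5 mm higher and lift.

Request:
apply_moves --pt "0 0 0 0 0 0 0.35" --pt "0 0 0 0 0 0 0.35" --pt "0 0 -5.5 0 0 0 0.35" --pt "0 0 0 0 0 0 0" --pt "0 0 0 0 0 0 0" --pt "0 0 0 0 0 0 0" --pt "0 0 0 0 0 0 0" --pt "0 0 -16 0 0 0 0" --pt "0 0 -40 0 0 0 0" --pt "0 0 -50 0 0 0 0" --pt "0 0 -30 0 0 0 0" --pt "0 0 0 0 0 0 0" --grip_force 80

```text
time_s: 11.15
position: [0.4652, 0.1072, 0.1119]
tool_rot: [[0.995, 0.104, 0.004], [0.104, -0.995, -0.0], [0.004, 0.001, -1.0]]
ft_force: [-0.1, -0.6, -1.7]
grip_width: 0.0127
gripper_force: 78.9
```

```bash
python3 - <<'E'
from h import *
path(-10,(.37,0,.11),(.42,-.18,.11),(*G(-10,50),.07),(*G(-10,50),-.007))
E
```

```text
pose [465.2 107.2 111.9] yaw 6.0 q6 82.8 F [-0.1 -0.6 -1.7] t 11.2 w 0.0127
turn_z 16.0
   [-75.2 122.1   1.9]
   [ 80.5 168.6  -0. ]
   [109.7  -3.7  40. ]
   [ 0. -0. 77.]
```

Request:
apply_moves --pt "0 0 0 0 0 8 0" --pt "0 0 0 0 0 8 0" --pt "-25 40.7 0 0 0 0 0" --pt "-25 40.7 0 0 0 0 0" --pt "-25.2 40.7 0 0 0 0 0" --pt "20 42 0 0 0 0 0" --pt "20 42 0 0 0 0 0" --pt "20 42 0 0 0 0 0" --pt "20.5 42.6 0 0 0 0 0" --pt "36.5 -1.2 0 0 0 0 0" --pt "36.5 -1.2 0 0 0 0 0" --pt "36.7 -1.3 0 0 0 0 0"

```text
time_s: 12.65
position: [0.528, -0.1954, 0.1083]
tool_rot: [[0.985, -0.175, -0.003], [-0.175, -0.985, 0.002], [-0.003, -0.001, -1.0]]
ft_force: [-0.4, 0.4, -0.6]
grip_width: 0.0125
gripper_force: 80.5
```

```bash
python3 - <<'E'
from h import *
path(-10,(*G(-10,50),.07),(*G(-10,50),-.006))
im,W=wrist(); brass(im,W)
E
```

```text
pose [ 528.  -195.4  108.3] yaw -10.1 q6 67.7 F [-0.4  0.4 -0.6] t 12.7 w 0.0125
turn_z -0.1
   [ 0.7 -0.1 38.3]
   [ 0. -0. 76.]
brass px [563. 184.] 45 ctr [ 493.6 -479.4] size [ 2.1 29.5] yaw -86.5 z [0.008  0.0177]
brass px [ 63. 293.] 462 ctr [448.2 184.5] size [12.8 85.9] yaw 8.6 z [0.0078 0.0158]
brass px [ 31. 302.] 297 ctr [432.7 294.3] size [13.4 85.9] yaw 19.8 z [0.0084 0.0158]
```

Request:
apply_moves --pt "-7 0 25 0 0 0 0" --pt "0 0 35 0 0 0 0" --pt "0 0 30 0 0 0 0" --pt "0 0 18 0 0 0 0" --pt "0 0 6 0 0 0 0" --pt "0 0 0 0 0 0 0"

```text
time_s: 13.45
position: [0.5204, -0.1941, -0.0043]
tool_rot: [[0.985, -0.174, -0.001], [-0.174, -0.985, 0.001], [-0.001, -0.0, -1.0]]
ft_force: [-0.3, -0.3, -0.3]
grip_width: 0.0128
gripper_force: 80.5
```

Request:
apply_moves --pt "0 0 1.5 0 0 0 0" --pt "0 0 0 0 0 0 0.35" --pt "0 0 0 0 0 0 0.35" --pt "0 0 0 0 0 0 0.35" --pt "0 0 -25 0 0 0 0.35" --pt "0 0 -25 0 0 0 0.0" --pt "-40 0 0 0 0 0 0" --pt "-35 0 0 0 0 0 0" --pt "0 0 0 0 0 0 0" --pt "0 0 0 0 0 0 0"

```text
time_s: 14.7
position: [0.4477, -0.1817, 0.0451]
tool_rot: [[0.985, -0.175, 0.001], [-0.175, -0.985, -0.001], [0.001, 0.001, -1.0]]
ft_force: [-0.2, -0.9, 0.1]
grip_width: 0.0002
gripper_force: 0.0
```

```bash
python3 - <<'E'
from h import *
im,W=wrist(); brass(im,W); save(im,"w6.png",(160,60,520,330),2.2)
path(-10,(*G(-84,50),.045),(*G(-84,50),-.007),(*G(-36,50),-.007))
print("groove pts",G(-17,50),G(20,50))
E
```

```text
brass px [317. 110.] 3058 ctr [ 517.7 -193.3] size [15.3 89.1] yaw -10.3 z [0.0283 0.034 ]
brass px [ 15. 261.] 566 ctr [446.1 184.5] size [14.5 88.5] yaw 7.6 z [0.008  0.0157]
brass px [  2. 299.] 44 ctr [391.3 280.1] size [ 7.5 13.9] yaw -26.3 z [0.0077 0.0152]
pose [ 447.8 -181.6   44.9] yaw -10.0 q6 63.9 F [0.2 0.1 0.1] t 14.8 w -0.0002
turn_z -0.0
   [ 8.  -0.5 -0.1]
   [ 0. -0. 52.]
   [48. -0. -0.]
groove pts [ 0.52174068 -0.19420759] [ 0.55817856 -0.20063258]
```

View pics/w6.png

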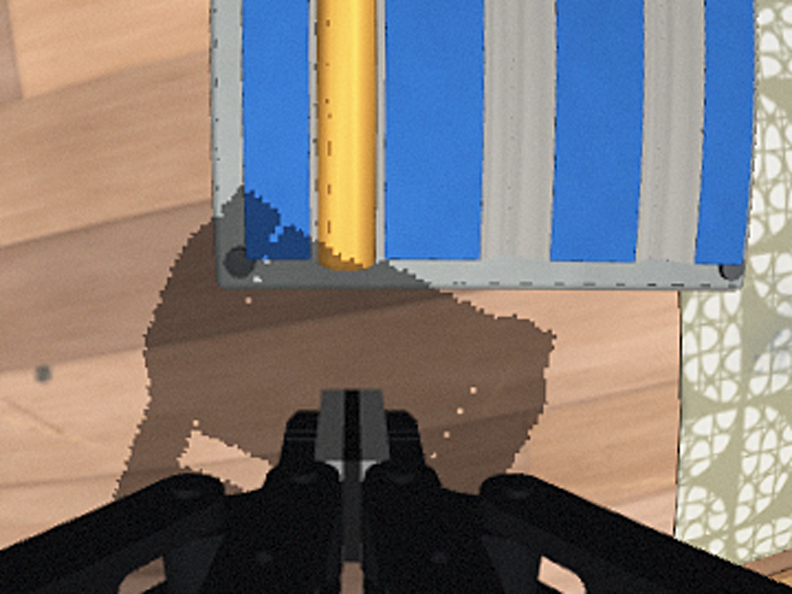

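The bar is seated in the groove (crop column 345), with its tail at about x = -66. Now I'll push it from behind with shut fingers.

Request:
apply_moves --pt "8 0 25 0 0 0 0" --pt "0 0 27 0 0 0 0" --pt "4 0 0 0 0 0 0" --pt "5 0 0 0 0 0 0" --pt "5 0 0 0 0 0 0" --pt "5 0 0 0 0 0 0" --pt "5 0 0 0 0 0 0" --pt "5 0 0 0 0 0 0" --pt "5 0 0 0 0 0 0" --pt "5 0 0 0 0 0 0" --pt "3 0 0 0 0 0 0" --pt "2 0 0 0 0 0 0"

```text
time_s: 16.25
position: [0.4981, -0.1902, -0.0073]
tool_rot: [[0.985, -0.174, -0.0], [-0.174, -0.985, 0.0], [-0.0, -0.0, -1.0]]
ft_force: [-3.8, 0.7, 4.6]
grip_width: -0.0004
gripper_force: 1.9
```

```bash
cat >> h.py <<'E'
def fx(p):
    a=np.radians(-10.0); d=np.array(p[:2])*1000-np.array([529.8,-246.4]); return np.array([d[0]*np.cos(a)+d[1]*np.sin(a),-d[0]*np.sin(a)+d[1]*np.cos(a)])
def chk():
    s=telemetry.observe(); R=np.array(s["tool_rot"]); print("tcp fixture",fx(s["position"]).round(1),"z",round(s["position"][2]*1000,1),"F tool",(R.T@s["ft_force"]).round(1),"t",round(s["time_s"],1))
    im,W=wrist(); brass(im,W)
E
python3 -c "
from h import *
chk()"
```

```text
tcp fixture [-41.   49.9] z -7.3 F tool [-3.8 -0.  -4.6] t 16.2
brass px [317. 162.] 5000 ctr [ 541.8 -197.3] size [15.2 67.8] yaw -10.0 z [0.0287 0.0336]
brass px [ 10. 334.] 303 ctr [427.4 181.9] size [13.2 50.5] yaw 7.9 z [0.0088 0.0156]
```

Request:
apply_moves --pt "1 0 0 0 0 0 0" --pt "1 0 0 0 0 0 0" --pt "1 0 0 0 0 0 0" --pt "1 0 0 0 0 0 0" --pt "0 0 0 0 0 0 0"

```text
time_s: 16.92
position: [0.5022, -0.1909, -0.0073]
tool_rot: [[0.985, -0.174, 0.0], [-0.174, -0.985, -0.0], [0.0, -0.0, -1.0]]
ft_force: [-1.2, 0.9, 1.0]
grip_width: -0.0001
gripper_force: 0.7
```

Request:
apply_moves --pt "0.7 0 0 0 0 0 0" --pt "0 0 0 0 0 0 0"

```text
time_s: 17.18
position: [0.5027, -0.191, -0.0073]
tool_rot: [[0.985, -0.174, 0.0], [-0.174, -0.985, 0.0], [0.0, -0.0, -1.0]]
ft_force: [-1.5, 1.0, 1.0]
grip_width: 0.0
gripper_force: 0.9
```

Request:
apply_moves --pt "0.7 0 0 0 0 0 0" --pt "0 0 0 0 0 0 0"

```text
time_s: 17.42
position: [0.5034, -0.1912, -0.0073]
tool_rot: [[0.985, -0.174, 0.0], [-0.174, -0.985, 0.0], [0.0, -0.0, -1.0]]
ft_force: [-1.4, 0.5, 0.7]
grip_width: -0.0004
gripper_force: 0.8
```

Request:
apply_moves --pt "0.7 0 0 0 0 0 0" --pt "0 0 0 0 0 0 0"

```text
time_s: 17.68
position: [0.5041, -0.1913, -0.0073]
tool_rot: [[0.985, -0.174, 0.0], [-0.174, -0.985, 0.0], [0.0, -0.0, -1.0]]
ft_force: [-1.1, 1.5, 0.7]
grip_width: 0.0003
gripper_force: 0.7
```

Request:
apply_moves --pt "0.7 0 0 0 0 0 0" --pt "0 0 0 0 0 0 0"

```text
time_s: 17.92
position: [0.5044, -0.1913, -0.0073]
tool_rot: [[0.985, -0.174, -0.001], [-0.174, -0.985, 0.0], [-0.001, -0.0, -1.0]]
ft_force: [-3.5, 1.1, 2.3]
grip_width: 0.0003
gripper_force: 1.9
```

```bash
python3 - <<'E'
from h import *
chk()
im=get_image("scene"); brass(im,cloud(im)); print(G(20,50))
E
```

```text
tcp fixture [-34.6  49.9] z -7.3 F tool [-3.6 -0.5 -2.3] t 17.9
brass px [317.  50.] 521 ctr [ 599.2 -207.7] size [ 7.6 14.4] yaw 81.1 z [0.0286 0.0337]
brass px [317. 170.] 4440 ctr [ 544.7 -197.8] size [15.2 60.8] yaw -10.1 z [0.0286 0.0335]
brass px [ 12. 337.] 331 ctr [430.4 182.7] size [15.7 56.7] yaw 8.3 z [0.009  0.0158]
brass px [247. 172.] 91 ctr [429.5 294.5] size [16.8 88.8] yaw 16.8 z [0.0062 0.0175]
brass px [258. 184.] 105 ctr [448.3 182. ] size [18.9 84.8] yaw 11.9 z [0.0051 0.0181]
brass px [325. 231.] 86 ctr [ 547.  -200.8] size [12.8 59.7] yaw -10.7 z [0.0267 0.0354]
brass px [342. 303.] 83 ctr [ 483.3 -479.9] size [11.6 35.7] yaw -87.6 z [0.0157 0.0263]
[ 0.55817856 -0.20063258]
```

Request:
apply_moves --pt "0.6 0 0 0 0 0 0" --pt "0 0 0 0 0 0 0"

```text
time_s: 18.27
position: [0.5044, -0.1913, -0.0073]
tool_rot: [[0.985, -0.174, -0.002], [-0.174, -0.985, 0.001], [-0.002, -0.0, -1.0]]
ft_force: [-6.9, 1.3, 3.8]
grip_width: 0.0
gripper_force: 3.5
```

```bash
python3 - <<'E'
from h import *
chk()
path(8.6,(.49,-.19,.07),(.38,-.03,.09),(.4455,.1865,.07),(.4455,.1865,-.026))
E
```

```text
tcp fixture [-34.6  49.9] z -7.3 F tool [-7.1 -0.1 -3.8] t 18.3
brass px [317.  50.] 521 ctr [ 599.3 -207.7] size [ 7.7 15.1] yaw 77.0 z [0.0284 0.0338]
brass px [317. 170.] 4439 ctr [ 544.6 -197.9] size [15.3 61. ] yaw -10.1 z [0.0286 0.0336]
brass px [ 11. 336.] 330 ctr [430.6 182.7] size [15.1 56.5] yaw 7.3 z [0.0087 0.0157]
pose [ 504.4 -191.3   -7.3] yaw -10.0 q6 66.7 F [-7.   0.6  4. ] t 18.3 w 0.0002
turn_z -18.6
   [-14.1  -3.4 -77.3]
   [ -84.8 -174.6  -20. ]
   [  97.1 -204.3   20. ]
   [ 0.  0. 96.]
```

Request:
apply_moves --pt "-5 0 0 0 0 0 0" --pt "0 0 -40 0 0 0 0" --pt "0 0 -37 0 0 -9.3 0" --pt "-9.4 -1.8 0 0 0 -9.3 0" --pt "-28 -58 -7 0 0 0 0.4" --pt "-28 -58 -7 0 0 0 0.4" --pt "-28.8 -58.6 -6 0 0 0 0.4" --pt "24 -51 5 0 0 0 0.5" --pt "24 -51 5 0 0 0 0.5" --pt "24 -51 5 0 0 0 0.5" --pt "25 -51.3 5 0 0 0 0.5" --pt "0 0 0 0 0 0 0.5"

```text
time_s: 19.82
position: [0.4518, 0.1846, 0.0686]
tool_rot: [[0.988, 0.153, 0.002], [0.153, -0.988, 0.001], [0.002, -0.001, -1.0]]
ft_force: [-0.4, -0.0, 0.2]
grip_width: 0.0428
gripper_force: 0.0
```

```bash
python3 - <<'E'
from h import *
chk()
path(8.6,(.4455,.1865,.07),(.4455,.1865,-.026))
E
```

```text
tcp fixture [-151.7  410.9] z 68.6 F tool [-0.4 -0.  -0.2] t 19.8
brass px [315. 208.] 2077 ctr [445.6 187.4] size [14.8 90.2] yaw 8.9 z [0.0114 0.0163]
brass px [186. 210.] 1163 ctr [429.4 296.6] size [15.6 89.9] yaw 18.3 z [0.0073 0.0156]
pose [451.2 182.8  68.7] yaw 8.7 q6 89.4 F [-0.7 -0.6  0.3] t 19.9 w 0.0426
turn_z 0.1
   [-5.1 -4.5 -1.3]
   [ 0.  0. 96.]
```

Request:
apply_moves --pt "-5 -5.2 20 0 0 -0.3 0.5" --pt "0 0 40 0 0 0 0.5" --pt "0 0 35 0 0 0 0.5" --pt "0 0 0 0 0 0 0.3" --pt "0 0 0 0 0 0 0" --pt "0 0 0 0 0 0 0" --pt "0 0 0 0 0 0 0" --pt "0 0 0 0 0 0 0"

```text
time_s: 20.88
position: [0.4459, 0.1859, -0.0251]
tool_rot: [[0.988, 0.154, 0.002], [0.154, -0.988, 0.0], [0.002, 0.0, -1.0]]
ft_force: [-0.1, -0.6, 7.3]
grip_width: 0.0128
gripper_force: 79.6
```

Request:
apply_moves --pt "0 0 -10 0 0 0 0" --pt "0 0 -40 0 0 0 0" --pt "0 0 -50 0 0 0 0" --pt "0 0 -36 0 0 0 0" --pt "0 0 0 0 0 0 0"

```text
time_s: 21.5
position: [0.4464, 0.1862, 0.1127]
tool_rot: [[0.988, 0.154, 0.006], [0.154, -0.988, 0.001], [0.006, -0.0, -1.0]]
ft_force: [0.7, -0.2, -1.2]
grip_width: 0.0129
gripper_force: 78.5
```

```bash
python3 - <<'E'
from h import *
chk()
path(-10,(.37,0,.11),(.42,-.2,.11),(*G(-17,0),.11),(*G(-17,0),-.006))
E
```

```text
tcp fixture [-157.3  411.6] z 112.7 F tool [0.6 0.3 1.2] t 21.5
brass px [625. 167.] 417 ctr [ 547.1 -194.5] size [14.4 65.9] yaw -12.3 z [0.0252 0.0335]
brass px [206. 192.] 879 ctr [429.7 296.4] size [16.3 89.1] yaw 19.0 z [0.0081 0.0156]
pose [445.4 186.  110.9] yaw 8.9 q6 89.7 F [-0.5  0.2 -1. ] t 21.6 w 0.0127
turn_z 18.9
   [-41.9 196.3   0.9]
   [ 84.  188.3  -0. ]
   [99.2 26.6 -0. ]
   [  0.  -0. 116.]
```

Request:
apply_moves --pt "0 0 0 0 0 9.5 0" --pt "0 0 0 0 0 9.4 0" --pt "-10 48 0 0 0 0 0" --pt "-10 48 0 0 0 0 0" --pt "-10 50 0 0 0 0 0" --pt "-11.9 50.3 0 0 0 0 0" --pt "21 47 0 0 0 0 0" --pt "21 47 0 0 0 0 0" --pt "21 47 0 0 0 0 0" --pt "21 47.3 0 0 0 0 0" --pt "49 13 0 0 0 0 0" --pt "50 13.6 0 0 0 0 0"

```text
time_s: 23.05
position: [0.5129, -0.2444, 0.1084]
tool_rot: [[0.984, -0.176, -0.002], [-0.176, -0.984, 0.002], [-0.003, -0.001, -1.0]]
ft_force: [0.5, -1.2, -1.2]
grip_width: 0.0129
gripper_force: 78.6
```

```bash
python3 - <<'E'
from h import *
path(-10,(*G(-17,0),.11),(*G(-17,0),-.006))
E
```

```text
pose [ 512.9 -244.4  108.4] yaw -10.1 q6 62.7 F [ 0.5 -1.2 -1.2] t 23.1 w 0.0129
turn_z -0.1
   [-0.  -0.9 -1.6]
   [  0.  -0. 116.]
```

Request:
apply_moves --pt "0 -0.9 35 0 0 0 0" --pt "0 0 35 0 0 0 0" --pt "0 0 30 0 0 0 0" --pt "0 0 14 0 0 0 0" --pt "0 0 0 0 0 0 0" --pt "0 0 0 0 0 0 0.35" --pt "0 0 0 0 0 0 0.35" --pt "0 0 0 0 0 0 0.35" --pt "0 0 -25 0 0 0 0.35" --pt "0 0 -25 0 0 0 0" --pt "-40 0 0 0 0 0 0" --pt "-35 0 0 0 0 0 0"

```text
time_s: 24.55
position: [0.4379, -0.2293, 0.0464]
tool_rot: [[0.985, -0.174, 0.001], [-0.174, -0.985, -0.001], [0.001, 0.001, -1.0]]
ft_force: [-0.9, -0.6, -0.5]
grip_width: 0.0002
gripper_force: 0.0
```

```bash
python3 - <<'E'
from h import *
chk()
path(-10,(*G(-84,0),.045),(*G(-84,0),-.007),(*G(-36,0),-.007)); print(G(-17,0),G(20,0))
E
```

```text
tcp fixture [-93.5   0.8] z 46.4 F tool [-0.8  0.7  0.5] t 24.6
brass px [240.  69.] 2337 ctr [ 544.1 -198.1] size [15.5 60.7] yaw -10.5 z [0.0278 0.0337]
brass px [319. 105.] 3395 ctr [ 510.9 -242.8] size [15.3 85. ] yaw -10.2 z [0.0285 0.0337]
pose [ 434.2 -227.7   46. ] yaw -10.0 q6 58.5 F [-0.7  1.3  0. ] t 24.6 w 0.0001
turn_z -0.0
   [13.4  1.8  1. ]
   [ 0. -0. 52.]
   [48. -0. -0.]
[ 0.51305827 -0.24344798] [ 0.54949616 -0.24987296]
```

Request:
apply_moves --pt "13.4 1.8 25 0 0 0 0" --pt "0 0 28 0 0 0 0" --pt "4 0 0 0 0 0 0" --pt "5 0 0 0 0 0 0" --pt "5 0 0 0 0 0 0" --pt "5 0 0 0 0 0 0" --pt "5 0 0 0 0 0 0" --pt "5 0 0 0 0 0 0" --pt "5 0 0 0 0 0 0" --pt "5 0 0 0 0 0 0" --pt "4 0 0 0 0 0 0" --pt "2 0 0 0 0 0 0"

```text
time_s: 26.1
position: [0.4956, -0.2414, -0.0072]
tool_rot: [[0.985, -0.174, -0.001], [-0.174, -0.985, 0.001], [-0.002, -0.0, -1.0]]
ft_force: [-10.9, 0.1, 6.9]
grip_width: 0.0001
gripper_force: 4.7
```

```bash
python3 -c "
from h import *
chk()"
```

```text
tcp fixture [-34.5  -1. ] z -7.2 F tool [-10.8   1.8  -6.8] t 26.1
brass px [208.  57.] 434 ctr [ 599.1 -208.1] size [ 7.7 15.4] yaw 81.1 z [0.0274 0.0336]
brass px [315. 170.] 4450 ctr [ 536.1 -247. ] size [15.4 60.8] yaw -10.5 z [0.0286 0.0336]
brass px [212. 172.] 3849 ctr [ 544.6 -198.4] size [15.3 61.2] yaw -10.3 z [0.0279 0.0335]
```

```bash
python3 - <<'E'
from h import *
path(18.6,(.48,-.24,.09),(.38,-.03,.09),(.4297,.2960,.09))
E
```

```text
pose [ 495.6 -241.4   -7.2] yaw -10.0 q6 61.8 F [-4.3  0.8  3.4] t 26.1 w 0.0001
turn_z -28.6
   [-14.3  -6.3 -97.2]
   [ -27.8 -230.9   -0. ]
   [ 151.1 -293.1   -0. ]
```

Request:
apply_moves --pt "-5 0 0 0 0 0 0" --pt "0 0 -50 0 0 0 0" --pt "0 0 -47 0 0 -9.5 0" --pt "-10 -4 0 0 0 -9.5 0" --pt "0 0 0 0 0 -9.6 0.4" --pt "-7 -57.7 0 0 0 0 0.5" --pt "-7 -57.7 0 0 0 0 0.5" --pt "-7 -57.7 0 0 0 0 0.5" --pt "-7 -57.8 0 0 0 0 0.5" --pt "25 -49 0 0 0 0 0.5" --pt "25 -49 0 0 0 0 0.5" --pt "25 -49 0 0 0 0 0.5"

```text
time_s: 27.65
position: [0.4058, 0.1385, 0.0902]
tool_rot: [[0.948, 0.318, 0.002], [0.318, -0.948, 0.0], [0.002, 0.0, -1.0]]
ft_force: [0.8, -1.2, 0.1]
grip_width: 0.043
gripper_force: 0.0
```

Request:
apply_moves --pt "25 -48 0 0 0 0 0.5" --pt "25 -48 0 0 0 0 0.5" --pt "20 -45 5 0 0 0 0.5" --pt "0 0 10 0 0 0 0.5" --pt "0 0 0 0 0 0 0.5"

```text
time_s: 28.28
position: [0.4263, 0.292, 0.0741]
tool_rot: [[0.948, 0.318, -0.002], [0.318, -0.948, -0.001], [-0.002, 0.0, -1.0]]
ft_force: [-0.2, -0.0, 0.1]
grip_width: 0.0427
gripper_force: 0.0
```

```bash
python3 - <<'E'
from h import *
chk()
path(18.6,(.4297,.2960,.07),(.4297,.2960,-.026))
E
```

```text
tcp fixture [-195.4  512.2] z 74.1 F tool [-0.2 -0.  -0.1] t 28.3
brass px [314. 198.] 1884 ctr [429.9 297.6] size [15.4 89.1] yaw 18.7 z [0.0112 0.0163]
pose [426.7 291.7  74.7] yaw 18.5 q6 92.7 F [ 0.7 -0.9  0.5] t 28.3 w 0.0426
turn_z -0.1
   [ 4.2 -3.1  4.7]
   [ 0.  0. 96.]
```

Request:
apply_moves --pt "4.8 -4.4 20 0 0 0 0.5" --pt "0 0 45 0 0 0 0.5" --pt "0 0 35 0 0 0 0.5" --pt "0 0 0 0 0 0 0.3" --pt "0 0 0 0 0 0 0" --pt "0 0 0 0 0 0 0" --pt "0 0 0 0 0 0 0" --pt "0 0 0 0 0 0 0" --pt "0 0 -10 0 0 0 0" --pt "0 0 -40 0 0 0 0" --pt "0 0 -50 0 0 0 0" --pt "0 0 -36 0 0 0 0"

```text
time_s: 29.82
position: [0.4302, 0.2984, 0.1137]
tool_rot: [[0.948, 0.318, 0.002], [0.318, -0.948, 0.001], [0.002, -0.0, -1.0]]
ft_force: [0.6, -0.1, -1.4]
grip_width: 0.0125
gripper_force: 78.5
```

```bash
python3 - <<'E'
from h import *
path(-10,(.37,0,.11),(.41,-.25,.11),(*G(-17,-50),.11),(*G(-17,-50),-.006))
E
```

```text
pose [430.2 298.4 113.7] yaw 18.6 q6 93.2 F [ 0.6 -0.1 -1.4] t 29.8 w 0.0125
turn_z 28.6
   [ -7.4 304.3   3.7]
   [ 82.8 239.3  -0. ]
   [100.4  25.7  -0. ]
   [  0.  -0. 116.]
```

Request:
apply_moves --pt "0 0 0 0 0 9.6 0" --pt "0 0 0 0 0 9.5 0" --pt "0 0 0 0 0 9.5 0" --pt "-1.2 50.7 0 0 0 0 0" --pt "-1.2 50.7 0 0 0 0 0" --pt "-1.2 50.7 0 0 0 0 0" --pt "-1.2 50.7 0 0 0 0 0" --pt "-1.2 50.7 0 0 0 0 0" --pt "-1.4 50.8 0 0 0 0 0" --pt "16.5 48 0 0 0 0 0" --pt "16.5 48 0 0 0 0 0" --pt "16.5 48 0 0 0 0 0"

```text
time_s: 31.32
position: [0.3933, -0.1522, 0.1117]
tool_rot: [[0.985, -0.175, 0.001], [-0.175, -0.985, -0.0], [0.001, 0.0, -1.0]]
ft_force: [0.5, -0.4, -0.3]
grip_width: 0.0123
gripper_force: 78.6
```

Request:
apply_moves --pt "16.5 48 0 0 0 0 0" --pt "16.8 47.3 0 0 0 0 0" --pt "50 12.7 0 0 0 0 0" --pt "50 13 0 0 0 0 0" --pt "0 0 0 0 0 0 0"

```text
time_s: 31.95
position: [0.5054, -0.2939, 0.1107]
tool_rot: [[0.985, -0.174, 0.001], [-0.174, -0.985, -0.0], [0.001, 0.0, -1.0]]
ft_force: [-0.5, 0.4, -1.8]
grip_width: 0.0125
gripper_force: 78.6
```

```bash
python3 - <<'E'
from h import *
chk()
path(-10,(*G(-17,-50),.11),(*G(-17,-50),-.006))
E
```

```text
tcp fixture [-15.8 -51. ] z 110.7 F tool [-0.5 -0.3  1.8] t 31.9
brass px [202. 111.] 173 ctr [ 597.5 -208. ] size [ 9.8 15.2] yaw 79.9 z [0.0273 0.0335]
brass px [259. 171.] 1211 ctr [ 535.  -247.2] size [15.2 58.6] yaw -9.6 z [0.0282 0.0336]
brass px [205. 174.] 1076 ctr [ 543.3 -198.6] size [15.9 58.6] yaw -9.7 z [0.0276 0.0335]
pose [ 503.9 -292.9  110.7] yaw -10.0 q6 58.2 F [-0.7  0.3 -1.3] t 32.0 w 0.0128
turn_z -0.0
   [ 0.4 -0.3  0.7]
   [  0.  -0. 116.]
```

Request:
apply_moves --pt "0.4 -0.3 35 0 0 0 0" --pt "0 0 35 0 0 0 0" --pt "0 0 30 0 0 0 0" --pt "0 0 16 0 0 0 0" --pt "0 0 0 0 0 0 0" --pt "0 0 0 0 0 0 0.35" --pt "0 0 0 0 0 0 0.35" --pt "0 0 0 0 0 0 0.35" --pt "0 0 -25 0 0 0 0.35" --pt "0 0 -25 0 0 0 0" --pt "-40 0 0 0 0 0 0" --pt "-29 0 0 0 0 0 0"

```text
time_s: 33.5
position: [0.4349, -0.2803, 0.0453]
tool_rot: [[0.985, -0.174, 0.0], [-0.174, -0.985, -0.0], [0.0, 0.0, -1.0]]
ft_force: [0.8, -1.5, -1.1]
grip_width: -0.0001
gripper_force: 0.0
```

Request:
apply_moves --pt "0 0 0 0 0 0 0" --pt "0 0 0 0 0 0 0"

```text
time_s: 33.75
position: [0.4367, -0.2811, 0.0452]
tool_rot: [[0.985, -0.174, 0.001], [-0.174, -0.985, -0.001], [0.001, 0.001, -1.0]]
ft_force: [1.1, -1.6, -0.5]
grip_width: 0.0002
gripper_force: 0.0
```

```bash
python3 - <<'E'
from h import *
chk()
path(-10,(*G(-86,-50),.045),(*G(-86,-50),-.007),(*G(-36,-50),-.007)); print(G(-17,-50))
E
```

```text
tcp fixture [-85.6 -50.4] z 45.2 F tool [1.3 1.4 0.5] t 33.8
brass px [168.   4.] 55 ctr [ 601.2 -208.4] size [ 3.8 11.1] yaw 81.2 z [0.0288 0.0338]
brass px [238.  77.] 2483 ctr [ 537.5 -247.9] size [15.6 64.1] yaw -10.4 z [0.028  0.0336]
brass px [168.  84.] 2078 ctr [ 546.4 -199.2] size [15.8 64.6] yaw -10.5 z [0.0267 0.0336]
brass px [317. 116.] 3658 ctr [ 502.8 -292.2] size [15.1 89.5] yaw -9.9 z [0.0286 0.034 ]
pose [ 436.8 -281.1   45.1] yaw -10.0 q6 54.2 F [ 0.5 -0.  -0.9] t 33.8 w 0.0
turn_z -0.0
   [-0.5 -0.3  0.1]
   [ 0. -0. 52.]
   [50. -0. -0.]
[ 0.50437586 -0.29268837]
```

Request:
apply_moves --pt "0 0 25 0 0 0 0" --pt "0 0 27 0 0 0 0" --pt "4 0 0 0 0 0 0" --pt "5 0 0 0 0 0 0" --pt "5 0 0 0 0 0 0" --pt "5 0 0 0 0 0 0" --pt "5 0 0 0 0 0 0" --pt "5 0 0 0 0 0 0" --pt "5 0 0 0 0 0 0" --pt "5 0 0 0 0 0 0" --pt "5 0 0 0 0 0 0" --pt "3 0 0 0 0 0 0"

```text
time_s: 35.3
position: [0.4825, -0.2889, -0.0071]
tool_rot: [[0.985, -0.174, -0.0], [-0.174, -0.985, 0.0], [-0.0, -0.0, -1.0]]
ft_force: [-3.5, 0.3, 2.9]
grip_width: 0.0
gripper_force: 1.6
```

Request:
apply_moves --pt "1 0 0 0 0 0 0" --pt "1 0 0 0 0 0 0" --pt "0.6 0 0 0 0 0 0" --pt "0.6 0 0 0 0 0 0" --pt "0.4 0 0 0 0 0 0" --pt "0 0 0 0 0 0 0"

```text
time_s: 36.05
position: [0.4859, -0.2895, -0.0071]
tool_rot: [[0.985, -0.174, 0.0], [-0.174, -0.985, 0.0], [0.0, -0.0, -1.0]]
ft_force: [-2.7, 0.7, 1.0]
grip_width: -0.0
gripper_force: 0.8
```

```bash
python3 -c "
from h import *
chk()"
```

```text
tcp fixture [-35.8 -50. ] z -7.1 F tool [-2.8 -0.2 -1. ] t 36.0
brass px [317.  49.] 412 ctr [ 581.3 -305.8] size [ 6.2 14.8] yaw 78.5 z [0.0287 0.0337]
brass px [124.  68.] 297 ctr [ 599.1 -208.4] size [ 6.9 15. ] yaw 80.6 z [0.0265 0.0334]
brass px [317. 169.] 4535 ctr [ 526.6 -296.1] size [15.2 62.4] yaw -9.6 z [0.0286 0.0336]
brass px [213. 168.] 3934 ctr [ 536.1 -247.5] size [15.3 61.2] yaw -10.5 z [0.0282 0.0335]
brass px [130. 173.] 2914 ctr [ 544.7 -199.2] size [16.1 61. ] yaw -9.8 z [0.0265 0.0335]
```

Request:
apply_moves --pt "0.6 0 0 0 0 0 0" --pt "0.6 0 0 0 0 0 0" --pt "0.4 0 0 0 0 0 0" --pt "0 0 0 0 0 0 0"

```text
time_s: 36.6
position: [0.4871, -0.2897, -0.0071]
tool_rot: [[0.985, -0.174, -0.001], [-0.174, -0.985, 0.0], [-0.001, -0.0, -1.0]]
ft_force: [-4.4, 2.0, 2.0]
grip_width: 0.0006
gripper_force: 2.2
```

```bash
python3 - <<'E'
from h import *
chk()
path(129.5,(.47,-.285,.1),(.36,-.1,.12),(.40,.06,.12),(.58,.165,.12))
im,W=wrist()
E
```

```text
tcp fixture [-34.6 -50. ] z -7.1 F tool [-4.7 -1.2 -2. ] t 36.6
brass px [317.  50.] 505 ctr [ 581.9 -305.9] size [ 7.7 14.7] yaw 82.4 z [0.0287 0.0336]
brass px [124.  70.] 306 ctr [ 599.1 -208.8] size [ 7.6 14.5] yaw 77.1 z [0.0262 0.0336]
brass px [317. 170.] 4421 ctr [ 527.3 -296.3] size [15.2 61. ] yaw -9.7 z [0.0286 0.0336]
brass px [213. 171.] 3914 ctr [ 536.  -247.7] size [15.5 60.8] yaw -10.2 z [0.0281 0.0335]
brass px [130. 176.] 2884 ctr [ 544.7 -198.9] size [16.5 60.9] yaw -11.5 z [0.0264 0.0335]
pose [ 487.1 -289.7   -7.1] yaw -10.0 q6 57.3 F [-4.5  1.3  2.8] t 36.6 w -0.0002
turn_z 40.5
   [ -14.5   10.2 -107.1]
   [-212.7  -32.8  -20. ]
   [ -98.  -132.6   -0. ]
   [  33.5 -205.7   -0. ]
```

All three bars are against the stop, each showing 61 mm of visible rear length and a nose at about x = 65. Next is the handle, whose long axis lies at 39.5°.

```bash
python3 - <<'E'
from h import *
path(39.5,(.47,-.287,.12),(.38,-.03,.12),(.42,.09,.12),(.57,.16,.12))
import pickle
im=pickle.load(open("side.pkl","rb")); W=cloud(im)
m=(np.abs(W[...,0]-.7)<.15)&(np.abs(W[...,1]-.2)<.13)&(W[...,2]>.03)&(W[...,2]<.06)
p=W[m]; H,xe,ye=np.histogram2d(p[:,0],p[:,1],bins=[15,13],range=[[.55,.85],[.07,.33]]); print(H.astype(int))
E
```

```text
pose [ 487.1 -289.7   -7.1] yaw -10.0 q6 57.3 F [-4.2  0.   1.8] t 36.7 w -0.0001
turn_z -49.5
   [ -11.5  -12.9 -127.1]
   [  94.  -255.6   -0. ]
   [107.2 -67.2  -0. ]
   [160.3  41.4  -0. ]
[[ 0  0  0  0 40  1  0  0  0  0  0  0  0]
 [ 0  0  0  0  6 44  2  0  0  0 23 59 23]
 [ 0  0  0  0  0 13 21  0  0  0 20 42 21]
 [ 0  0  0  0  0  1  0  0  0  0  0  8  0]
 [ 0  0  0  0  0  0  0  0  0  0  0  0  0]
 [ 0  0  0  0  0  0  0  0  0  0  0  0  0]
 [ 0  0  0  0 19 37 35  4  0  0  0  0  0]
 [ 0  0  0  9 20  2  6 42  0  0  0  0  0]
 [ 0  0  0 16  0  0  0 12  9  0  0  0  0]
 [ 0  0  0 20  7  0  0 20  1  0  0  0  0]
 [ 0  0  0  4 32 31 30 17  0  0  0  0  0]
 [ 0  0  0  0  2  6  5  6  0  0  0  0  1]
 [ 0  0  0  1  3  1  2  2  2  3  2  4 15]
 [ 0  0  4  1  0  0  0  0  0  0  0  0  2]
 [ 0  0  0  0  0  0  0  0  0  0  0  0  0]]
```

Request:
apply_moves --pt "-5 0 0 0 0 0 0" --pt "0 0 -50 0 0 0 0" --pt "0 0 -50 0 0 -9.9 0" --pt "0 0 -27 0 0 -9.9 0.2" --pt "0 0 0 0 0 -9.9 0.5" --pt "0 0 0 0 0 -9.9 0.5" --pt "0 0 0 0 0 -9.9 0.5" --pt "4 -52 0 0 0 0 0.5" --pt "18 -52 0 0 0 0 0.5" --pt "20 -54 0 0 0 0 0.5" --pt "21 -54 0 0 0 0 0.5" --pt "22 -54 0 0 0 0 0.5"

```text
time_s: 38.2
position: [0.3787, -0.0281, 0.1202]
tool_rot: [[0.773, 0.635, 0.002], [0.635, -0.773, -0.0], [0.002, 0.002, -1.0]]
ft_force: [0.8, 0.4, 0.2]
grip_width: 0.0425
gripper_force: 0.0
```

```bash
python3 - <<'E'
from h import *
path(39.5,(.42,.09,.12),(.57,.16,.12))
E
```

```text
pose [378.7 -28.1 120.2] yaw 39.4 q6 28.3 F [0.8 0.4 0.2] t 38.2 w 0.0425
turn_z -0.1
   [107.  -64.8   0.2]
   [160.3  41.4  -0. ]
```

Request:
apply_moves --pt "36 -22 0 0 0 0 0.5" --pt "36 -22 0 0 0 0 0.5" --pt "35 -21 0 0 0 0 0.5" --pt "40 10 0 0 0 0 0.5" --pt "40 10 0 0 0 0 0.5" --pt "40 10 0 0 0 0 0.5" --pt "40 11 0 0 0 0 0.5" --pt "0 0 0 0 0 0 0.5" --pt "0 0 0 0 0 0 0.5"

```text
time_s: 39.33
position: [0.5694, 0.1586, 0.1197]
tool_rot: [[0.772, 0.636, -0.0], [0.636, -0.772, 0.0], [-0.0, -0.0, -1.0]]
ft_force: [-1.4, 0.0, -0.0]
grip_width: 0.0431
gripper_force: 0.0
```

```bash
cat >> h.py <<'E'
def handle(c,im,W,zmin,zmax,r=.06):
    hsv=cv2.cvtColor(im["frame"],cv2.COLOR_RGB2HSV); H,S,V=[hsv[...,i] for i in range(3)]
    m=((H<8)|(H>172))&(S>140)&(np.hypot(W[...,0]-c[0],W[...,1]-c[1])<r)&(W[...,2]>zmin)&(W[...,2]<zmax)
    p=W[m]; r=cv2.minAreaRect((p[:,:2]*1000).astype(np.float32)); l=cv2.fitLine(p[:,:2].astype(np.float32),cv2.DIST_L2,0,.01,.01).ravel()
    print("handle",m.sum(),np.round(r[0],1),np.round(r[1],1),"line yaw",np.degrees(np.arctan(l[1]/l[0])).round(1),"z",np.percentile(p[:,2],[5,50,95]).round(4))
E
python3 - <<'E'
from h import *
im,W=wrist(); handle((.584,.17),im,W,.057,.07); save(im,"w7.png",(160,60,520,330),2.2)
path(39.5,(.584,.17,.12),(.584,.17,-.003))
E
```

```text
handle 1410 [583.8 172.7] [64.1 13.9] line yaw 39.1 z [0.0587 0.061  0.0624]
pose [569.2 158.5 120. ] yaw 39.4 q6 54.6 F [-0.5 -0.1 -0.2] t 39.4 w 0.0431
turn_z -0.1
   [18.7  0.5 -0. ]
   [  0.   0. 123.]
```

View pics/w7.png

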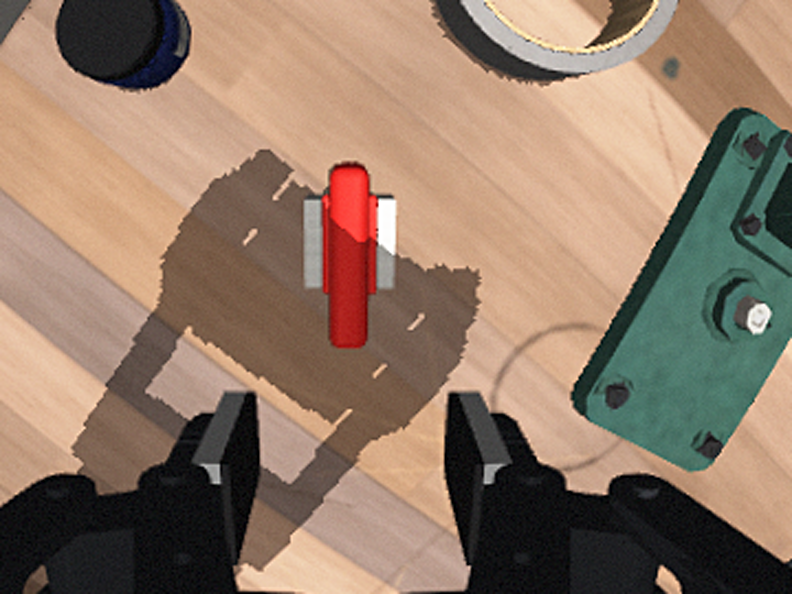

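The handle is centred and aligned at crop (349,255), and its foot sides are visible. Now I'll grasp it with the tips about 31 mm up.

Request:
apply_moves --pt "20 -0.8 0 0 0 0 0.5" --pt "0 0 40 0 0 0 0.5" --pt "0 0 45 0 0 0 0.5" --pt "0 0 30 0 0 0 0.5" --pt "0 0 6 0 0 0 0.5" --pt "0 0 0 0 0 0 0" --pt "0 0 0 0 0 0 0" --pt "0 0 0 0 0 0 0" --pt "0 0 0 0 0 0 0" --pt "0 0 0 0 0 0 0" --grip_force 100

```text
time_s: 40.62
position: [0.5856, 0.1721, 0.0006]
tool_rot: [[0.772, 0.636, 0.003], [0.636, -0.772, 0.0], [0.002, 0.002, -1.0]]
ft_force: [-1.4, -0.3, 7.1]
grip_width: 0.0122
gripper_force: 98.2
```

Request:
apply_moves --pt "0 0 -10 0 0 0 0" --pt "0 0 -50 0 0 0 0" --pt "0 0 -60 0 0 0 0" --pt "0 0 -20 0 0 0 0" --pt "0 0 0 0 0 0 0"

```text
time_s: 41.25
position: [0.5854, 0.1721, 0.1409]
tool_rot: [[0.772, 0.636, 0.004], [0.636, -0.772, 0.0], [0.003, 0.002, -1.0]]
ft_force: [-0.4, 0.3, -2.8]
grip_width: 0.0125
gripper_force: 97.7
```

```bash
python3 - <<'E'
from h import *
im,W=wrist(); save(im,"w8.png",(200,130,440,350),3)
s=telemetry.observe(); p=np.array(s["position"]); handle(p,im,W,p[2]+.03,p[2]+.12)
path(80,(.44,.09,.14),(.37,0,.14),(.40,-.15,.14),(.55,-.25,.14),(.6283,-.2638,.14))
E
```

```text
handle 4486 [570.5 180.9] [61.7 66.8] line yaw 39.5 z [0.1836 0.2012 0.2025]
pose [584.6 172.  139. ] yaw 39.5 q6 55.8 F [ 0.2 -0.2 -1.3] t 41.3 w 0.0124
turn_z -40.5
   [-105.9 -128.2   -1. ]
   [-100.8  -53.3   -0. ]
   [-142.5   55.6   -0. ]
   [-72.4 165.1  -0. ]
   [ 0.  79.5 -0. ]
```

View pics/w8.png

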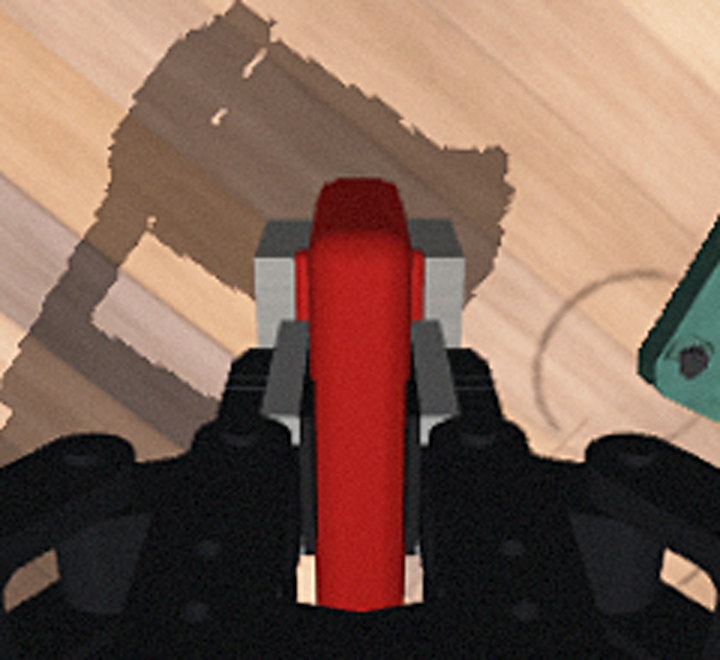

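Request:
apply_moves --pt "0 0 0 0 0 -10.1 0" --pt "0 0 0 0 0 -10.1 0" --pt "0 0 0 0 0 -10.1 0" --pt "0 0 0 0 0 -10.2 0" --pt "-35 -42.7 0 0 0 0 0" --pt "-35 -42.7 0 0 0 0 0" --pt "-36 -42.8 0 0 0 0 0" --pt "-50 -27 0 0 0 0 0" --pt "-50.8 -26.3 0 0 0 0 0" --pt "-48 18.5 0 0 0 0 0" --pt "-48 18.5 0 0 0 0 0" --pt "-46.5 18.6 0 0 0 0 0"

```text
time_s: 42.8
position: [0.3993, -0.1513, 0.1378]
tool_rot: [[0.175, 0.985, -0.002], [0.985, -0.175, 0.002], [0.001, -0.002, -1.0]]
ft_force: [0.2, 1.0, -1.8]
grip_width: 0.0126
gripper_force: 98.0
```

```bash
python3 - <<'E'
from h import *
im,W=wrist()
s=telemetry.observe(); R=np.array(s["tool_rot"]);p=np.array(s["position"]); q=(W-p)@R*1000
hsv=cv2.cvtColor(im["frame"],cv2.COLOR_RGB2HSV)
m=(np.abs(q[...,0]-10)<14)&(np.abs(q[...,1])<25)&(q[...,2]<3)&(q[...,2]>-35)&(hsv[...,1]<70)
t=q[m]; print(len(t),np.percentile(t,[2,50,98],axis=0).round(1)); 
f=t[t[:,0]>14]; print("front",len(f),np.percentile(f,[5,50,95],axis=0).round(1))
l=np.polyfit(f[:,1],f[:,0],1); print("slope deg",np.degrees(np.arctan(l[0])).round(1))
path(80,(.40,-.15,.14),(.55,-.25,.14),(.6283,-.2638,.14))
E
```

```text
1029 [[  6.6 -21.7 -25.1]
 [ 19.2 -13.6 -23.4]
 [ 22.4  13.8   0.1]]
front 762 [[ 14.8 -21.2 -24.7]
 [ 21.6 -13.5 -22.7]
 [ 22.3  13.4  -1.8]]
slope deg -0.1
pose [ 401.2 -156.7  137.9] yaw 79.8 q6 -26.9 F [ 3.8 -6.3 -0.8] t 42.9 w 0.0119
turn_z -0.2
   [ 6.4 -2.3 -2.1]
   [-72.4 165.1  -0. ]
   [ 0.  79.5 -0. ]
```

```bash
python3 - <<'E'
from h import *
im,W=wrist(); save(im,"w9.png",(220,160,420,310),3.5)
s=telemetry.observe(); R=np.array(s["tool_rot"]);p=np.array(s["position"]); q=(W-p)@R*1000
print(s["grip_width"],s["gripper_force"],s["ft_force"].round(1))
for u in (290,294,298,340,344,348):
    print(u,[(v,*q[v,u].round(1).tolist()) for v in range(200,250,5)])
print([(v,*q[v,319].round(1).tolist()) for v in range(180,340,8)])
E
```

```text
0.012498733775014917 98.09984564781189 [ 0.1  1.2 -1. ]
290 [(200, -21.3, -30.3, 137.7), (205, 14.2, -16.7, -3.9), (210, 14.3, -15.8, -13.9), (215, 14.0, -15.1, -21.8), (220, 12.4, -14.8, -25.1), (225, 9.3, -15.0, -24.0), (230, 6.5, -15.1, -24.1), (235, 3.4, -15.2, -23.4), (240, 0.9, -15.2, -24.3), (245, -1.7, -15.3, -24.8)]
294 [(200, -21.4, -26.1, 137.9), (205, 14.5, -14.3, -4.9), (210, 14.1, -13.6, -13.1), (215, 14.1, -12.9, -22.0), (220, 12.0, -12.8, -24.1), (225, 9.3, -12.9, -24.2), (230, 6.6, -13.0, -24.2), (235, 3.3, -13.1, -23.1), (240, 7.9, -11.7, -40.8), (245, 7.8, -11.2, -46.6)]
298 [(200, -21.5, -22.0, 138.3), (205, 14.6, -11.9, -5.3), (210, 14.5, -11.3, -14.6), (215, 15.8, -10.5, -27.3), (220, 12.6, -10.7, -25.8), (225, 10.5, -10.6, -27.5), (230, 7.9, -10.6, -27.7), (235, 4.8, -10.8, -26.7), (240, 8.0, -9.8, -41.2), (245, 8.1, -9.4, -47.2)]
340 [(200, -21.6, 22.1, 138.8), (205, 14.5, 12.0, -4.8), (210, 14.5, 11.4, -14.6), (215, 16.0, 10.5, -28.0), (220, 13.1, 10.6, -27.1), (225, 10.5, 10.6, -27.4), (230, 7.4, 10.8, -26.3), (235, 5.0, 10.8, -27.2), (240, 7.7, 9.9, -40.4),
[... 348 characters left out ...]
14.3, 15.8, -14.1), (215, 14.8, 14.8, -24.4), (220, 11.5, 15.1, -22.6), (225, 9.4, 15.0, -24.3), (230, 6.4, 15.1, -23.8), (235, 3.8, 15.2, -24.4), (240, 0.9, 15.3, -24.1), (245, 7.8, 13.1, -46.6)]
[(180, -0.1, 0.0, 138.4), (188, -8.5, 0.1, 137.8), (196, 29.4, 0.0, -41.9), (204, 29.4, 0.0, -54.9), (212, 27.9, 0.0, -60.8), (220, 24.8, 0.0, -61.2), (228, 21.7, 0.0, -61.9), (236, 18.1, 0.0, -61.3), (244, 15.0, 0.0, -62.0), (252, 11.2, 0.0, -61.4), (260, 7.6, 0.0, -61.2), (268, 3.7, 0.0, -60.8), (276, -0.3, 0.0, -60.5), (284, -4.1, 0.0, -60.7), (292, -7.8, 0.0, -61.3), (300, -12.2, 0.0, -61.0), (308, -15.6, 0.0, -62.3), (316, -20.7, 0.0, -61.3), (324, -25.6, 0.0, -61.0), (332, -29.6, 0.0, -62.0)]
```

View pics/w9.png

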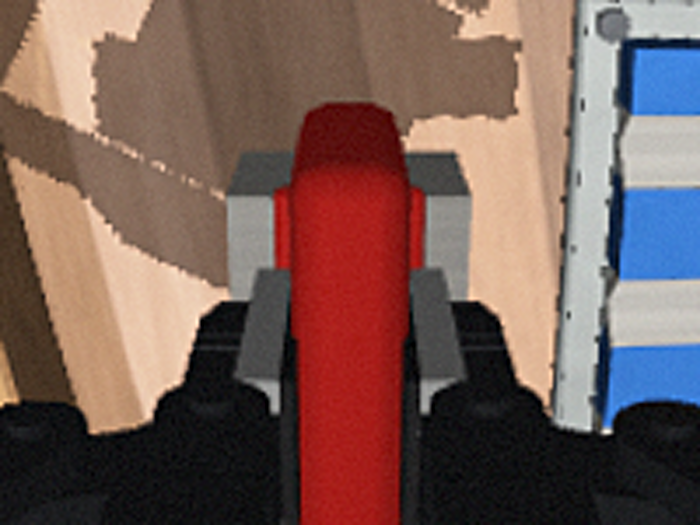

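After settling, the handle centre is about 1 mm back along tool x relative to the fingers, and it sits square. Now I'll carry it near the spindle and measure the angle of the square.

Request:
apply_moves --pt "-18 40 0 0 0 0 0" --pt "-18 40 0 0 0 0 0" --pt "-18 41 0 0 0 0 0" --pt "-18 42 0 0 0 0 0" --pt "0 0 0 0 0 0 0" --pt "0 0 0 0 0 0 0" --pt "0 0 0 0 0 0 0"

```text
time_s: 43.78
position: [0.5472, -0.2485, 0.1387]
tool_rot: [[0.174, 0.985, -0.001], [0.985, -0.174, 0.001], [0.001, -0.001, -1.0]]
ft_force: [-0.1, 0.5, -0.6]
grip_width: 0.0125
gripper_force: 98.4
```

```bash
python3 - <<'E'
from h import *
im,W=wrist(); np.save("w10.npy",W)
reg=(np.abs(W[...,0]-.6283)<.03)&(np.abs(W[...,1]+.2638)<.03)
hsv=cv2.cvtColor(im["frame"],cv2.COLOR_RGB2HSV); H,S,V=[hsv[...,i] for i in range(3)]
v,u=np.where(reg); print(u.min(),u.max(),v.min(),v.max())
c=(int(u.min())-10,int(v.min())-10,int(u.max())+10,int(v.max())+10); save(im,"w10.png",c,6)
for lo,hi in((.077,.09),(.066,.09),(.058,.066)):
    m=reg&(W[...,2]>lo)&(W[...,2]<hi); p=W[m]
    if lo<.06: m&=S<80
    p=W[m]; r=cv2.minAreaRect((p[:,:2]*1000).astype(np.float32)); print(lo,m.sum(),np.round(r[0],1),np.round(r[1],1),round(r[2],1))
chk(); path(80,(.6285,-.2628,.14),(.6285,-.2628,.085))
E
```

```text
371 549 154 399
0.077 215 [ 628.3 -263.3] [12.9 14.1] 70.0
0.066 350 [ 628.4 -263.3] [14.5 15.2] 68.8
0.058 1083 [ 628.2 -263.4] [38.7 39.3] 87.3
tcp fixture [17.6  0.9] z 139.0 F tool [-0.3  0.1  1.7] t 43.8
brass px [309. 136.] 1065 ctr [ 545.  -197.8] size [14.  61.1] yaw -10.4 z [0.029  0.0337]
brass px [369. 136.] 124 ctr [ 599.3 -207.5] size [ 7.7 13.1] yaw 82.6 z [0.0287 0.0339]
brass px [307. 188.] 850 ctr [ 536.4 -246.9] size [14.8 60.6] yaw -10.1 z [0.027  0.0336]
brass px [282. 237.] 93 ctr [ 500.3 -290.9] size [ 6.3 13.9] yaw 78.5 z [0.0268 0.0337]
brass px [365. 238.] 120 ctr [ 581.6 -305.2] size [ 8.  14.2] yaw 81.5 z [0.0275 0.0337]
pose [ 547.5 -248.7  139.1] yaw 80.0 q6 -25.7 F [ 0.3  0.5 -0.9] t 43.9 w 0.0125
turn_z -0.0
   [ 0.2 82.2 -0.9]
   [ 0.  0. 55.]
```

View pics/w10.png

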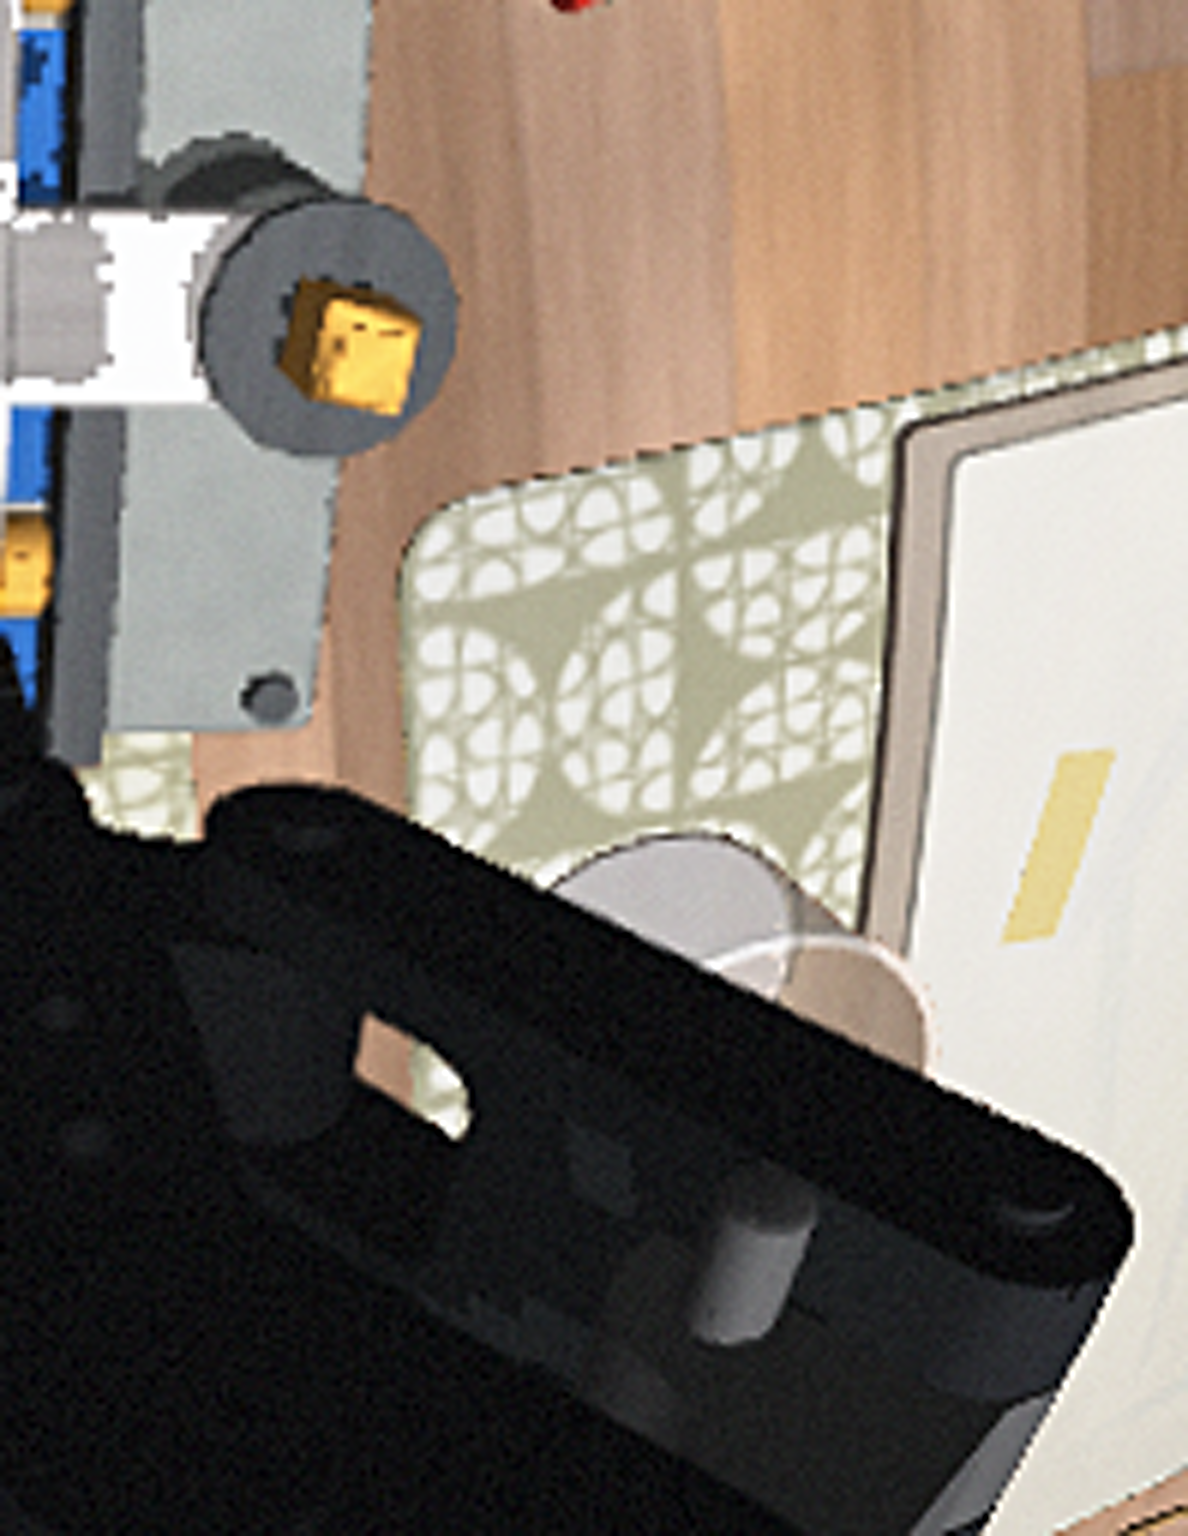

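The crop shows the brass square visibly turned relative to the fixture. The fit gives its flats at about 69.5° and its centre at (628.3, -263.5), so I'll match the handle to that.

```bash
python3 - <<'E'
from h import *
path(69.5,(.62865,-.2626,.139),(.62865,-.2626,.09))
E
```

```text
pose [ 547.5 -248.7  139.1] yaw 80.0 q6 -25.7 F [ 0.3  0.5 -0.9] t 43.9 w 0.0125
turn_z 10.5
   [15.4 80.9  0.1]
   [ 0.  0. 49.]
```

Request:
apply_moves --pt "0 0 0 0 0 10.5 0" --pt "7.7 40.4 0 0 0 0 0" --pt "7.7 40.5 0 0 0 0 0" --pt "0 0 15 0 0 0 0" --pt "0 0 20 0 0 0 0" --pt "0 0 12 0 0 0 0" --pt "0 0 0 0 0 0 0" --pt "0 0 0 0 0 0 0" --pt "0 0 0 0 0 0 0"

```text
time_s: 45.0
position: [0.6293, -0.2634, 0.0928]
tool_rot: [[0.351, 0.936, 0.001], [0.936, -0.351, -0.001], [-0.0, 0.001, -1.0]]
ft_force: [-0.5, -0.9, -1.8]
grip_width: 0.0123
gripper_force: 98.6
```

```bash
python3 - <<'E'
from h import *
path(69.5,(.62865,-.2626,.09),(.62865,-.2626,.062))
im,W=wrist(); s=telemetry.observe(); R=np.array(s["tool_rot"]);p=np.array(s["position"]); q=(W-p)@R*1000
print("foot",np.median([q[v,u] for v in (207,210) for u in (292,294,344,346)],0).round(1),"finger",np.median([q[v,u] for v in (243,246) for u in (296,342)],0).round(1))
E
```

```text
pose [ 629.3 -263.4   92.8] yaw 69.5 q6 -12.1 F [-0.5 -0.9 -1.8] t 45.0 w 0.0123
turn_z -0.0
   [ 0.6 -0.9  2.8]
   [ 0.  0. 28.]
foot [ 17.2  -1.1 -11.4] finger [nan nan nan]
```

Request:
apply_moves --pt "0.6 -0.9 5 0 0 0 0" --pt "0 0 5 0 0 0 0" --pt "0 0 3 0 0 0 0" --pt "0 0 3 0 0 0 0" --pt "0 0 2 0 0 0 0" --pt "0 0 0 0 0 0 0"

```text
time_s: 45.8
position: [0.6291, -0.2627, 0.0741]
tool_rot: [[0.351, 0.936, 0.002], [0.936, -0.351, -0.001], [-0.0, 0.002, -1.0]]
ft_force: [5.4, -1.8, -1.9]
grip_width: 0.0127
gripper_force: 98.6
```

Request:
apply_moves --pt "0 0 2 0 0 0 0" --pt "0 0 2 0 0 0 0" --pt "0 0 2 0 0 0 0" --pt "0 0 2 0 0 0 0" --pt "0 0 0 0 0 0 0"

```text
time_s: 46.42
position: [0.6291, -0.2627, 0.0662]
tool_rot: [[0.351, 0.936, 0.002], [0.936, -0.351, -0.001], [-0.0, 0.002, -1.0]]
ft_force: [5.5, -1.5, -1.1]
grip_width: 0.0121
gripper_force: 98.9
```

It slid onto the square with little force. I'll go on down to the shoulder.

Request:
apply_moves --pt "0 0 1.5 0 0 0 0" --pt "0 0 1 0 0 0 0" --pt "0 0 0.7 0 0 0 0" --pt "0 0 0.5 0 0 0 0" --pt "0 0 0 0 0 0 0"

```text
time_s: 47.05
position: [0.6291, -0.2627, 0.0627]
tool_rot: [[0.351, 0.936, 0.002], [0.936, -0.351, -0.001], [-0.0, 0.002, -1.0]]
ft_force: [5.1, -2.2, 0.5]
grip_width: 0.0124
gripper_force: 99.0
```

```bash
python3 - <<'E'
from h import *
path(0,(.6285,-.2628,.06)); chk()
im=get_image("scene"); W=cloud(im); handle((.6283,-.2636),im,W,.08,.14)
E
```

```text
pose [ 629.1 -262.7   62.7] yaw 69.5 q6 -12.1 F [ 5.1 -2.2  0.5] t 47.0 w 0.0124
turn_z 69.5
   [-0.6  0.1  2.7]
tcp fixture [100.7   1.2] z 62.7 F tool [-0.3  5.6 -0.5] t 47.0
brass px [246. 157.] 382 ctr [ 595.6 -206.7] size [13.1 15.1] yaw 79.6 z [0.0287 0.0335]
brass px [176. 173.] 1165 ctr [ 541.3 -197. ] size [15.3 53.2] yaw -10.0 z [0.0285 0.0335]
brass px [193. 235.] 1018 ctr [ 532.8 -245.8] size [15.7 52.9] yaw -8.7 z [0.0272 0.0335]
brass px [193. 286.] 105 ctr [ 508.4 -285.1] size [ 4.1 17.4] yaw 3.6 z [0.0235 0.0311]
handle 128 [ 627.5 -262.5] [70.3 16.9] line yaw 67.8 z [0.0916 0.1209 0.1263]
```

Request:
apply_moves --pt "0 0 0.7 0 0 0 0" --pt "0 0 0.7 0 0 0 0" --pt "0 0 0 0 0 0 0" --pt "0 0 0 0 0 0 0"

```text
time_s: 47.65
position: [0.6292, -0.2628, 0.0626]
tool_rot: [[0.351, 0.936, 0.003], [0.936, -0.351, -0.002], [-0.001, 0.003, -1.0]]
ft_force: [2.2, -1.6, 8.2]
grip_width: 0.0127
gripper_force: 100.3
```

```bash
python3 - <<'E'
from h import *
im=get_image("scene"); W=cloud(im); brass(im,W); 
a=np.radians(-10)
hsv=cv2.cvtColor(im["frame"],cv2.COLOR_RGB2HSV); H,S,V=[hsv[...,i] for i in range(3)]
F=np.stack([(W[...,0]*1000-529.8)*np.cos(a)+(W[...,1]*1000+246.4)*np.sin(a),-(W[...,0]*1000-529.8)*np.sin(a)+(W[...,1]*1000+246.4)*np.cos(a)],-1)
for y in(50,0,-50):
    m=(H>11)&(H<30)&(S>120)&(np.abs(F[...,1]-y)<9)&(np.abs(F[...,0])<80)&(W[...,2]>.026)&(W[...,2]<.037)
    print(y,m.sum(),np.percentile(F[m][:,0],[0,3,97,100]).round(1))
E
```

```text
brass px [325. 231.] 92 ctr [ 546.6 -200.8] size [14.2 64.1] yaw -9.6 z [0.0259 0.0351]
brass px [329. 241.] 104 ctr [ 539.  -250.1] size [14.3 62.4] yaw -10.3 z [0.0258 0.0347]
brass px [333. 251.] 110 ctr [ 530.6 -298.7] size [15.5 60. ] yaw -10.1 z [0.0273 0.0354]
brass px [342. 303.] 84 ctr [ 482.9 -483.4] size [12.6 29. ] yaw 83.1 z [0.0163 0.0258]
50 89 [-23.9 -21.9  40.3  65.6]
0 101 [-23.8 -21.7  39.7  40.9]
-50 113 [-22.9 -21.4  41.   66.5]
```

All bars are home (tails at about -24) and the handle is seated, taking 8 N on the shoulder. Now I'll turn it clockwise.

Request:
apply_moves --pt "0 0.1 -0.5 0 0 5 0" --pt "0 0.1 0 0 0 5 0" --pt "0 0.1 0 0 0 5 0" --pt "0 0.1 0 0 0 5 0" --pt "0 0.1 0 0 0 5 0" --pt "0 0.1 0 0 0 5 0" --pt "0 0.1 0 0 0 5 0" --pt "0 0.1 0 0 0 5 0" --pt "0 0 0 0 0 0 0" --pt "0 0 0 0 0 0 0"

```text
time_s: 48.95
position: [0.63, -0.2632, 0.0626]
tool_rot: [[0.871, 0.492, 0.003], [0.492, -0.871, -0.001], [0.002, 0.003, -1.0]]
ft_force: [4.6, -0.9, 5.2]
grip_width: 0.0122
gripper_force: 99.7
```

```bash
python3 - <<'E'
from h import *
s=telemetry.observe(); print(s["wrist_torque"].round(2),s["ft_force"].round(1)); path(-10,(.6285,-.2628,.06))
im,W=wrist(); handle((.6283,-.2636),im,W,.11,.14)
E
```

```text
[-0.16 -0.95 -0.02] [ 4.6 -0.9  5.2]
pose [ 630.  -263.2   62.6] yaw 29.5 q6 27.9 F [ 4.6 -0.9  5.2] t 49.0 w 0.0122
turn_z 39.5
   [-1.5 -0.1  2.6]
handle 4170 [ 633.5 -263.7] [55.1 53.5] line yaw 29.5 z [0.1196 0.123  0.1242]
```

Request:
apply_moves --pt "0 0.1 0 0 0 5 0" --pt "0 0.1 0 0 0 5 0" --pt "0 0.1 0 0 0 5 0" --pt "0 0.1 0 0 0 5 0" --pt "0 0 0 0 0 3 0" --pt "0 0 0 0 0 2 0" --pt "0 0 0 0 0 2 0" --pt "0 0 0 0 0 0 0"

```text
time_s: 50.0
position: [0.63, -0.2633, 0.0626]
tool_rot: [[0.999, 0.043, 0.002], [0.043, -0.999, -0.001], [0.002, 0.001, -1.0]]
ft_force: [4.3, 0.6, 6.4]
grip_width: 0.0124
gripper_force: 99.8
```

```bash
python3 - <<'E'
from h import *
s=telemetry.observe(); print(s["wrist_torque"].round(2),s["ft_force"].round(1)); path(-10,(.6285,-.2628,.06))
im=get_image("scene");W=cloud(im)
a=np.radians(-10);X=W[...,0]*1000-529.8;Y=W[...,1]*1000+246.4;fx_=X*np.cos(a)+Y*np.sin(a);fy=-X*np.sin(a)+Y*np.cos(a)
m=(np.abs(fx_-45)<6)&(np.abs(fy)<75)&(W[...,2]>.03)&(W[...,2]<.06)&(im["frame"].min(-1)>150); print("keeper top",m.sum(),np.median(W[m][:,2]).round(4))
E
```

```text
[-0.06 -0.84  0.06] [4.3 0.6 6.4]
pose [ 630.  -263.3   62.6] yaw 2.5 q6 54.9 F [4.3 0.6 6.4] t 50.0 w 0.0124
turn_z 12.5
   [-1.6 -0.2  2.6]
keeper top 71 0.0461
```

Request:
apply_moves --pt "0 0 0 0 0 2 0" --pt "0 0 0 0 0 2 0" --pt "0 0 0 0 0 1 0" --pt "0 0 0 0 0 0 0"

```text
time_s: 50.55
position: [0.63, -0.2633, 0.0625]
tool_rot: [[0.999, -0.044, 0.002], [-0.044, -0.999, -0.001], [0.002, 0.001, -1.0]]
ft_force: [3.6, 0.2, 5.9]
grip_width: 0.0125
gripper_force: 99.8
```

```bash
cat > k.py <<'E'
from h import *
s=telemetry.observe(); print(s["wrist_torque"].round(2),s["ft_force"].round(1)); path(-10,(.6285,-.2628,.06))
im=get_image("scene");W=cloud(im)
a=np.radians(-10);X=W[...,0]*1000-529.8;Y=W[...,1]*1000+246.4;fx_=X*np.cos(a)+Y*np.sin(a);fy=-X*np.sin(a)+Y*np.cos(a)
m=(np.abs(fx_-45)<6)&(np.abs(fy)<75)&(W[...,2]>.03)&(W[...,2]<.06)&(im["frame"].min(-1)>150); print("keeper top",m.sum(),np.median(W[m][:,2]).round(4))
im,W=wrist(); handle((.6283,-.2636),im,W,.11,.14)
E
python3 k.py
```

```text
[-0.12 -0.74  0.1 ] [3.6 0.2 5.9]
pose [ 630.  -263.3   62.5] yaw -2.5 q6 59.9 F [3.6 0.2 5.9] t 50.5 w 0.0125
turn_z 7.5
   [-1.5 -0.2  2.5]
keeper top 72 0.0454
handle 4173 [ 630.2 -264.2] [44.8 56.3] line yaw -2.4 z [0.1196 0.123  0.1243]
```

Request:
apply_moves --pt "0 0 0 0 0 1.5 0" --pt "0 0 0 0 0 1.5 0" --pt "0 0 0 0 0 0 0"

```text
time_s: 51.02
position: [0.63, -0.2634, 0.0626]
tool_rot: [[0.995, -0.096, 0.002], [-0.096, -0.995, -0.001], [0.002, 0.001, -1.0]]
ft_force: [4.3, -0.5, 4.9]
grip_width: 0.0125
gripper_force: 99.8
```

```bash
python3 k.py
```

```text
[-0.15 -0.7   0.28] [ 4.3 -0.5  4.9]
pose [ 630.  -263.4   62.6] yaw -5.5 q6 62.9 F [ 4.3 -0.5  4.9] t 51.0 w 0.0125
turn_z 4.5
   [-1.6 -0.3  2.6]
keeper top 68 0.0455
handle 4190 [ 629.2 -273.9] [39.2 61.9] line yaw -5.3 z [0.1194 0.123  0.1242]
```

Request:
apply_moves --pt "0 0 0 0 0 1.5 0" --pt "0 0 0 0 0 1 0" --pt "0 0 0 0 0 0 0" --pt "0 0 0 0 0 0 0"

```text
time_s: 51.62
position: [0.63, -0.2634, 0.0626]
tool_rot: [[0.99, -0.139, 0.002], [-0.139, -0.99, -0.001], [0.002, 0.001, -1.0]]
ft_force: [3.8, 0.0, 6.2]
grip_width: 0.0122
gripper_force: 99.9
```

```bash
python3 k.py
```

```text
[-0.19 -0.77  0.58] [3.8 0.  6.2]
pose [ 630.  -263.4   62.6] yaw -8.0 q6 65.4 F [3.8 0.  6.2] t 51.6 w 0.0122
turn_z 2.0
   [-1.6 -0.3  2.6]
keeper top 67 0.0452
handle 4201 [ 630.  -263.9] [42.6 57.8] line yaw -7.7 z [0.1193 0.123  0.1242]
```

The torque has risen to 0.58 N m with the keeper lowered, so the spindle is at its end stop. I'll relieve the twist, release and rise straight up.

Request:
apply_moves --pt "0 0 0 0 0 -2.5 0" --pt "0 0 0 0 0 0 0" --pt "0 0 0 0 0 0 0.5" --pt "0 0 0 0 0 0 0.5" --pt "0 0 0 0 0 0 0.5" --pt "0 0 0 0 0 0 0.5" --pt "0 0 -20 0 0 0 0.5" --pt "0 0 -40 0 0 0 0.5" --pt "0 0 -50 0 0 0 0.5" --pt "-50 0 0 0 0 0 0.5" --pt "0 0 0 0 0 0 0.5" --pt "0 0 0 0 0 0 0.5"

```text
time_s: 53.22
position: [0.5798, -0.2586, 0.1716]
tool_rot: [[0.995, -0.097, 0.001], [-0.097, -0.995, -0.0], [0.001, 0.0, -1.0]]
ft_force: [0.7, -0.8, -0.5]
grip_width: 0.0425
gripper_force: 0.0
```

```bash
python3 - <<'E'
from h import *
im,W=wrist(); handle((.6283,-.2636),im,W,.115,.14); chk()
s=telemetry.observe(); print(s["grip_width"],s["ft_force"].round(1))
im=get_image("scene"); brass(im,cloud(im))
E
```

```text
handle 1671 [ 629.1 -263.5] [14.6 65.1] line yaw -4.7 z [0.1199 0.123  0.1244]
tcp fixture [51.7 -3.4] z 171.4 F tool [ 0.9  0.5 -0.5] t 53.3
brass px [269. 171.] 143 ctr [ 597.  -207.4] size [ 9.9 13.9] yaw 82.2 z [0.0281 0.0336]
brass px [363. 179.] 140 ctr [ 580.1 -305.2] size [11.3 14.3] yaw 77.4 z [0.0285 0.0341]
brass px [267. 217.] 579 ctr [ 547.7 -198.5] size [14.9 48.2] yaw -10.1 z [0.0284 0.0337]
brass px [312. 223.] 667 ctr [ 535.1 -247.2] size [14.4 56.9] yaw -9.4 z [0.0288 0.0337]
brass px [358. 227.] 675 ctr [ 526.  -295.7] size [15.3 57.5] yaw -9.8 z [0.0284 0.0336]
0.042793177207946495 [ 0.5 -0.3 -0.3]
brass px [325. 231.] 89 ctr [ 545.4 -199.6] size [16.3 54.5] yaw -15.2 z [0.0263 0.0352]
brass px [329. 241.] 96 ctr [ 537.2 -249.6] size [14.9 58.4] yaw -11.2 z [0.0259 0.0353]
brass px [332. 252.] 106 ctr [ 527.7 -299.9] size [15.2 60.8] yaw -12.2 z [0.0269 0.0355]
brass px [342. 303.] 83 ctr [ 482.6 -482.8] size [11.5 30.1] yaw -85.3 z [0.0164 0.0262]
```

```bash
python3 -c "
from rig import env
print(env.close_job())"
```

```text
the job is handed in; nothing more can be done
None
```

I handed the job in at about 53 s with no verdict returned: by my measurements all three bars are home against the stop, and the largest handle is fully down on the spindle and turned to its end stop with the keeper lowered; I viewed 15 pictures, one over the limit of 14.

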